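Load the spice box with the labels up

TASK

Open the wooden spice box: tip its loose lid up by the tab, with the far edge still resting on the box, then lift it off and lay it flat on the worktop, tab up, clear of the box. Roll every hexagonal spice tin until its paper label faces up and lay them all flat on the floor of the box, labels up. When all are in, put the lid back so it sits fully down on the rim all round, and leave the salt shaker and the onion where they stand.

Things in the scene. Friction and masses are not known exactly. Their poses are not given: they have to be found in the camera images.
- tin_a: a spice tin lying on a flat: dark steel hexagonal prism 36 mm across flats, 41.6 across corners, body 50 mm long, plus a round black cap 31 mm across and 12 mm long: 62 mm in all, both ends flat; 0.07 to 0.14 kg. One flat bears a 38x17 mm paper label, not up at the start. Origin on the axis midway between the ends, 18 mm above its support; +x to the cap, +z out of the labelled flat. May be absent.
- tin_b: a spice tin lying on a flat: dark steel hexagonal prism 36 mm across flats, 41.6 across corners, body 50 mm long, plus a round black cap 31 mm across and 12 mm long: 62 mm in all, both ends flat; 0.07 to 0.14 kg. One flat bears a 38x17 mm paper label, not up at the start. Origin on the axis midway between the ends, 18 mm above its support; +x to the cap, +z out of the labelled flat. May be absent.
- tin_c: a spice tin lying on a flat: dark steel hexagonal prism 36 mm across flats, 41.6 across corners, body 50 mm long, plus a round black cap 31 mm across and 12 mm long: 62 mm in all, both ends flat; 0.07 to 0.14 kg. One flat bears a 38x17 mm paper label, not up at the start. Origin on the axis midway between the ends, 18 mm above its support; +x to the cap, +z out of the labelled flat. May be absent.
- spice_box: the wooden box under the lid, fixed to the worktop; outside 140 (x) x 160 (y) x 50 mm high, walls and floor 5 mm thick, inside 130 x 150 mm: room for three tins side by side, axes along its x. Origin: centre of its underside, on the worktop. Its -x side faces the robot, more or less.
- box_lid: the box's loose wooden lid, a plate 146 (x) x 166 (y) x 6 mm, 0.22 kg. Origin: centre of the plate's underside, which rests on the box's rim (50 mm above the worktop). Four 5 mm deep ribs under it drop inside the walls with 4 mm play each way; laid on the worktop it stands on them, origin 5 mm up. Its axes are along the box's when closed.
- lid_tab (a point): middle of the upper part of the lid's upright dark tab, the only grip: 10 mm thick (lid's x), 44 mm wide (y), top 39 mm above the plate's underside; it stands near the lid's -x edge, 44 mm from the middle. This point is 28 mm above the plate's underside, 22 mm above its top face. Axes as the lid's.
- lid_far_edge (a point): point on the underside of the lid 68 mm to +x of its origin, over the box's far wall: the edge on which the lid tips. Axes as the lid's.
- salt_shaker: a salt shaker, 44 mm across, 90 mm high, behind the box; origin at the centre of its foot; leave it alone. The worktop round the work: front edge at x = 0.375, left edge at y = 0.43 with a wooden spoon lying along y = 0.41; a sink from x = 0.57 on, between y = -0.03 and 0.27; clear from the box to the spoon in front of it
- onion: an onion, about 78 mm across, 85 mm high, behind the box; origin under its centre; leave it alone. Right of it stands an oven, its left side at y = -0.22, its front at x = 0.52, with a door handle out to x = 0.48 at height 0.265: keep the arm off it; wall shelves from x = 0.74 on at height 0.52

How it is judged:
By the outcome, as a careful person would: the job done as asked, in the order asked, and still so for the second after the job is handed in, with the robot touching nothing.
Of tin_a, tin_b, tin_c only 2 to 3 are there at a start; the rules pass over those that are not, and their reading is None.
At some moment in a run one of tin_a, tin_b, tin_c may be knocked a few centimetres aside while the robot is not near it.
It also fails if it takes over 210 s, if anything falls off the work surface, if the arm or the gripper's body presses on something with over 40 N, if the wrist force passes 120 N, or if a joint passes its speed limit or range.

ROBOT

A 6-joint arm with a two-finger parallel gripper is mounted at the origin on a cart in front of the work surface, level with it; the furniture and walls round the work are solid. World frame = base frame: x ahead of the robot, y to its left, z up, the work surface at z = 0. Lengths are in m, angles in rad, forces in N, time in s.
With the tool pointing down it reaches from about 0.4 to 0.825 m from the base axis. Payload 7 kg.
Tool frame: the origin (TCP) lies on the mounting face of the last link; the fingertips stand 178 mm ahead of it and the grasp point (between the pads) lies 159 mm ahead of it; z points along the fingers, y is the direction in which the jaws open and shut (so a half turn about z gives the same grasp; the last joint's range is limited). The gripper opens to 88 mm and grips with 3 to 60 N. Pads are 19 mm wide; open, the fingers measure 130 mm over their backs; the gripper's body (78 mm by 193 mm) begins 47 mm behind the grasp point.
Start: joints at [1.624, 0.359, 0.012, 0, -1.224, -0.288], TCP at [0.157, 0.656, 0.405] pointing down, gripper open.
Joint ranges: [-3.07, 3.07], [-1.43, 2.12], [-1.02, 1.25], [-3.03, 1.67], [-3.05, -0], [-3.03, 3.03]. Speed limits (rad/s): [2.39, 2.39, 3.01, 3.14, 3.14, 3.14].

INTERFACE

Orientations are given as [roll, pitch, yaw] about the fixed x, y, z axes, in that order (R = Rz(yaw) Ry(pitch) Rx(roll)).
In Python, from station import * gives the robot as it stands.
- The arm moves only by the tool arm_command, never from a script. Its argument "targets" is a list of rows, each a list of 3 entries, a list of its own where there are three numbers: the turn, a rotation vector about the world's x, y, z in rad, then the shift along the world's x, y, z in mm, then the closure, from 0 (fully open) to 1 (shut). In form: [[[wx, wy, wz], [tx, ty, tz], fingers], ...]. A call has 1 to 8 rows; each row shifts and turns the commanded pose from where the row before left it; what a row does not reach is not made up. A row lasts 1/10 s, in which the tool goes at most 50 mm and 8.59 degrees, less where a joint would pass 70% of its speed; a pose out of reach is approached as far as the arm can. A call with a gripper value outside its range is refused whole. The fingers move at their own pace and stop on an object; "squeeze" is the grip in N (left out, the last holds). Time passes only in rows, so rows that do not move let the fingers close. It gives the time, the measured TCP pose, the force and the opening at its end, in the units of the state.
- get_state(): the state, without advancing time (a new reading comes with each control period).
- grab_frame(name): name is "scene" or "top"; returns (picture, depth): 480x640x3 uint8, red, green, blue; 480x640 float32, m along the optical axis (not along the pixel's ray), 0 where there is no reading.
- camera_params(name): a dict with "mtx" (3x3 intrinsics, pixels), "eye" and "orientation" of the camera in the world. Camera axes: x right, y down, z forward; pixel columns grow to the right and rows downward; lengths in m; the calibration is good to about 2 mm. A picture is of the moment at which its call begins. camera_params takes no time and is no camera call.
- job_done(): hands the job in, once; it reports no verdict.
The state is a dict: "t": time; "q": joint angles; "qd": joint speeds; "joint_efforts": joint torques, N m; "eef_pos": TCP position; "ee_rot": TCP orientation; "force": force on the tool from outside, world axes, zero at the start; "moment": the same for the moment, N m; "width": finger opening in m.
Only numpy, scipy, OpenCV 4.12 (cv2) and the standard library are available. Lean on these libraries where they do the work, as an engineer would, in place of code of your own. Each camera call takes 0.05 s, during which the arm holds its last target.

## Working session

There is one attempt and no reset: what is moved stays moved. The work goes in short steps, Python scripts to look and compute and a tool call to move; the robot and the scene stay as the last step left them, time stands still between calls to the robot, and variables do not carry over. Pictures are saved under pics/ and viewed, and the job is handed in when it is done.

Besides the shell and the picture viewer there is one more tool, called after "Call:" as name(argument=value, ...) on one line, values as JSON. arm_command: Moves the arm, as the interface text tells. Its arguments: {"type":"object","properties":{"targets":{"type":"array"},"squeeze":{"type":"number"}},"required":["targets"]}

```bash
ls; mkdir -p pics
cat > h.py <<'E'
from station import *
import numpy as np, cv2
from scipy.spatial.transform import Rotation as R
np.set_printoptions(precision=4,suppress=True)
def camT(n):
    c=camera_params(n); o=np.array(c["orientation"],float)
    Rm=o if o.shape==(3,3) else R.from_euler('xyz',o).as_matrix()
    return np.array(c["mtx"]),np.array(c["eye"]),Rm
def px2w(n,u,v,d):
    K,e,Rm=camT(n)
    p=np.array([(u-K[0,2])/K[0,0],(v-K[1,2])/K[1,1],1.0])*d
    return e+Rm@p
def ray_z(n,u,v,z):
    K,e,Rm=camT(n)
    r=Rm@np.array([(u-K[0,2])/K[0,0],(v-K[1,2])/K[1,1],1.0])
    return e+r*(z-e[2])/r[2]
def w2px(n,p):
    K,e,Rm=camT(n); c=Rm.T@(np.asarray(p)-e); q=K@c; return q[:2]/q[2]
def cloud(n,dep):
    K,e,Rm=camT(n); v,u=np.mgrid[:480,:640]
    p=np.stack([(u-K[0,2])/K[0,0]*dep,(v-K[1,2])/K[1,1]*dep,dep],-1)
    return e+p@Rm.T
def save(name,img): cv2.imwrite("pics/"+name,cv2.cvtColor(img,cv2.COLOR_RGB2BGR))
def snap(n,tag):
    i,d=grab_frame(n); save(tag+".png",i); np.save("pics/"+tag+".npy",d); cv2.imwrite("pics/"+tag+"_raw.bmp",i); return i,d
def crop(i,u0,v0,u1,v1,tag):
    c=i[v0:v1,u0:u1]; s=min(800/c.shape[1],600/c.shape[0]); save(tag+".png",cv2.resize(c,None,fx=s,fy=s,interpolation=cv2.INTER_CUBIC)); print("scale",s)
E
python3 - <<'E'
from h import *
s=get_state(); print({k:np.array(v) for k,v in s.items()})
for n in("scene","top"):
    print(camera_params(n)); snap(n,n+"0")
E
```

```text
pics
{'t': array(0.), 'q': array([ 1.6241,  0.3594,  0.011 , -0.0003, -1.2241, -0.2881]), 'qd': array([ 0.0015, -0.0002, -0.0013, -0.0007,  0.0011,  0.0009]), 'joint_efforts': array([  0.0019, -58.2725,  29.3055,   6.9973,   0.007 ,  -0.0002]), 'eef_pos': array([0.157 , 0.6563, 0.4037]), 'ee_rot': array([ 3.1399, -0.0002, -0.235 ]), 'force': array([ 0.1996,  0.0774, -0.4379]), 'moment': array([-0.0128, -0.0533, -0.0334]), 'width': array(0.0871)}
{'mtx': array([[440.5282,   0.    , 310.4898],
       [  0.    , 440.5282, 242.9458],
       [  0.    ,   0.    ,   1.    ]]), 'eye': array([ 0.2608, -0.4184,  0.6812]), 'orientation': array([-2.3711,  0.0021, -0.5244])}
{'mtx': array([[453.3743,   0.    , 316.8948],
       [  0.    , 453.3743, 249.8079],
       [  0.    ,   0.    ,   1.    ]]), 'eye': array([0.4884, 0.0942, 0.9568]), 'orientation': array([-3.0607,  0.0018, -1.5465])}
```

View pics/scene0.png

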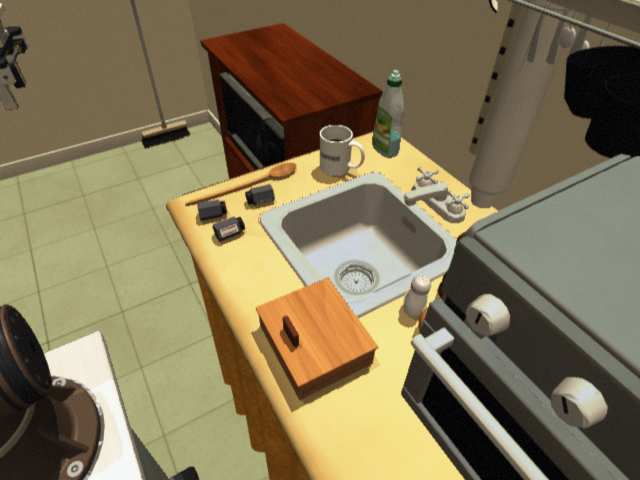

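View pics/top0.png

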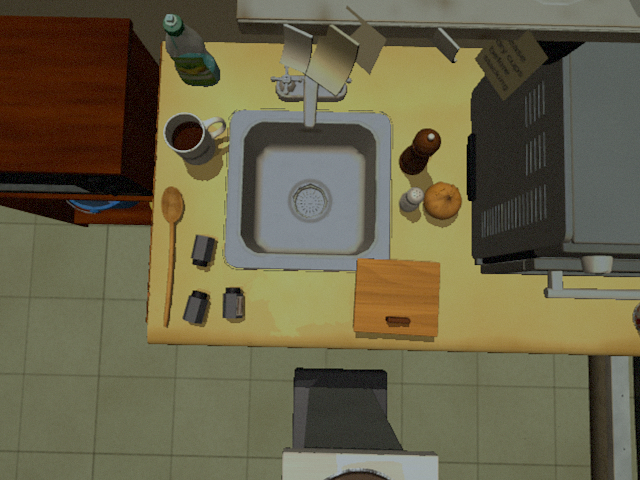

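The scene view shows three tins at about (211,210), (260,196) and (229,229), the closed box with its tab at (290,331), and the shaker at (418,297). In the top view the tins are at (203,250), (196,307) and (234,304), and the box is at about (397,298). I'll enlarge next.

Run:
```python
from h import *
i=cv2.imread("pics/scene0.png")[:,:,::-1]; j=cv2.imread("pics/top0.png")[:,:,::-1]
crop(i,185,170,285,245,"c_s"); crop(j,160,220,270,335,"c_t"); crop(j,340,170,470,350,"c_box"); crop(i,245,265,445,405,"c_sbox")
```

```text
scale 8.0
scale 5.217391304347826
scale 3.3333333333333335
scale 4.0
```

View pics/c_s.png

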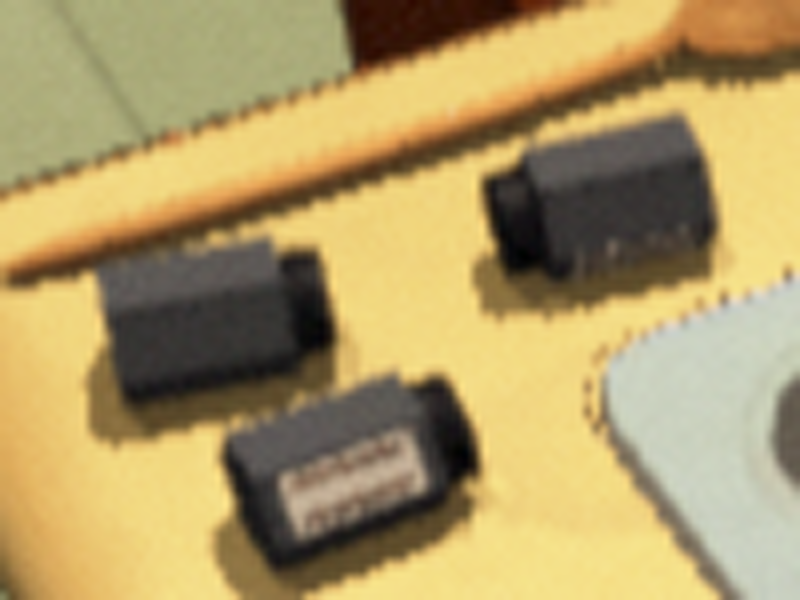

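View pics/c_t.png

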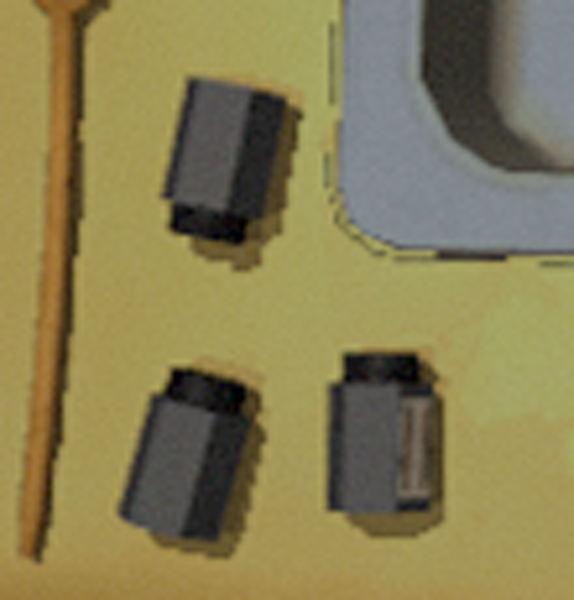

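View pics/c_box.png

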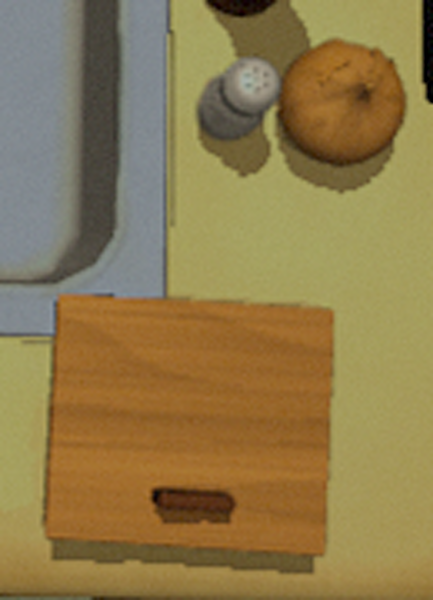

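View pics/c_sbox.png

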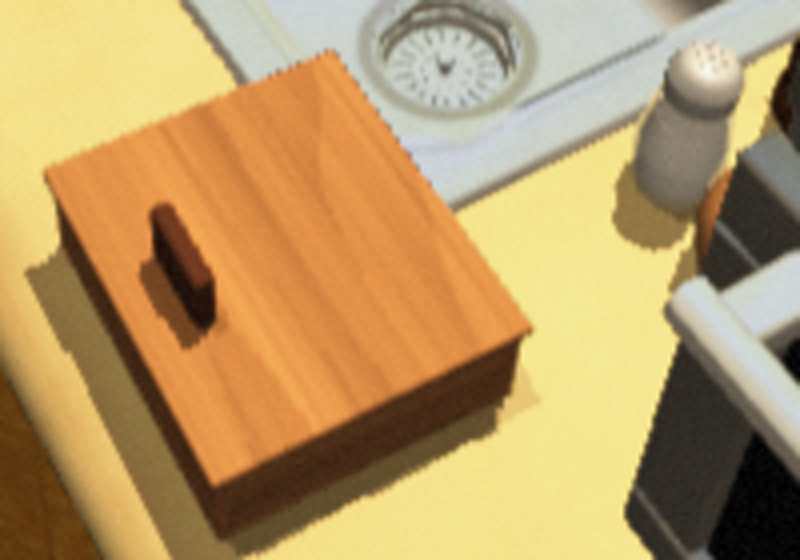

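The crops show the tins' labels as follows. T2 (right front) has its label on its upper −y flat. T3 (far) has it on its lower −y flat, seen only as a sliver. On T1 (near the spoon) no label is visible. The lid corners in the top view are at about (358,258.5), (440,263), (437.5,336) and (354.4,331). Now metric estimates.

Run:
```python
from h import *
for c in [(358,258.5),(440,263),(437.5,336),(354.4,331.1)]: print(c,ray_z("top",*c,0.056))
C=np.array([ray_z("top",*c,0.056) for c in [(358,258.5),(440,263),(437.5,336),(354.4,331.1)]])
print("mean",C.mean(0))
v=(C[0]+C[1]-C[2]-C[3]);print("yaw x",np.degrees(np.arctan2(v[1],v[0])))
v=(C[0]+C[3]-C[1]-C[2]);print("yaw y",np.degrees(np.arctan2(-v[0],v[1])))
# scene corners
for c in [(45,173),(330,50),(531,328),(217,487)]:
    print("scene",ray_z("scene",245+c[0]/4,265+c[1]/4,0.056))
for n in("top","scene"):
    P=cloud(n,np.load(f"pics/{n}0.npy"))
    m=(P[...,2]>0.050)&(P[...,2]<0.062)&(abs(P[...,0]-.47)<.13)&(abs(P[...,1]+.06)<.13)
    q=P[m]; print(n,m.sum(),q.mean(0))
    r=cv2.minAreaRect((q[:,:2]*1000).astype(np.float32)); print(r)
    t=(P[...,2]>0.075)&(P[...,2]<0.1)&(abs(P[...,0]-.43)<.04)&(abs(P[...,1]+.07)<.05)
    q=P[t]; print("tab",t.sum(),q.mean(0) if t.sum() else 0, q[:,2].max() if t.sum() else 0, cv2.minAreaRect((q[:,:2]*1000).astype(np.float32)))
    m=(P[...,2]>0.033)&(P[...,2]<0.040)&(P[...,1]>.2)&(P[...,1]<.39)&(P[...,0]>.37)&(P[...,0]<.6)
    k,lab,st,cen=cv2.connectedComponentsWithStats(m.astype(np.uint8))
    for i in range(1,k):
        if st[i,4]>40:
            q=P[lab==i]; print("tinflat",st[i,4],q.mean(0),cv2.minAreaRect((q[:,:2]*1000).astype(np.float32)))
```

```text
(358, 258.5) [0.546  0.0154 0.056 ]
(440, 263) [ 0.541  -0.1477  0.056 ]
(437.5, 336) [ 0.3974 -0.1431  0.056 ]
(354.4, 331.1) [0.403 0.02  0.056]
mean [ 0.4718 -0.0638  0.056 ]
yaw x -1.8401835593992095
yaw y -1.8495563873540957
scene [0.4036 0.0185 0.056 ]
scene [0.5462 0.0153 0.056 ]
scene [ 0.5402 -0.1486  0.056 ]
scene [ 0.3982 -0.1445  0.056 ]
top 6049 [ 0.4737 -0.0614  0.0563]
((473.1481018066406, -61.96629333496094), (166.5935821533203, 146.09365844726562), 87.86837005615234)
tab 130 [ 0.4295 -0.0589  0.0882] 0.09354841064560349 ((429.1771545410156, -59.42695617675781), (42.58247375488281, 10.123791694641113), 87.91153717041016)
tinflat 303 [0.5611 0.3362 0.0361] ((557.3092041015625, 336.6371154785156), (26.549020767211914, 61.30025863647461), 79.89739227294922)
tinflat 324 [0.4496 0.269  0.0359] ((452.94232177734375, 268.73431396484375), (26.543594360351562, 60.89179992675781), 88.8970718383789)
tinflat 322 [0.4391 0.3447 0.036 ] ((442.5202941894531, 344.1119384765625), (26.16575813293457, 62.16533660888672), 77.86177062988281)
scene 7200 [ 0.4704 -0.07    0.0568]
((472.19049072265625, -62.939208984375), (167.5032958984375, 146.3251495361328), 87.92414093017578)
tab 201 [ 0.4271 -0.0641  0.0871] 0.09254067122671827 ((428.1874694824219, -61.367244720458984), (44.24406051635742, 10.495635032653809), 87.81102752685547)
tinflat 172 [0.56   0.3336 0.0361] ((558.3314208984375, 334.91033935546875), (30.89000701904297, 57.78229522705078), 78.20144653320312)
tinflat 188 [0.4383 0.3429 0.0362] ((441.0538330078125, 341.77606201171875), (28.49540138244629, 60.005279541015625), 73.44695281982422)
tinflat 228 [0.4475 0.2663 0.0362] ((451.1901550292969, 267.6949768066406), (60.95671081542969, 28.202741622924805), 5.55275821685791)
```

Call:
arm_command(targets=[[[0,0,-0.068],[24,-26,-3],0],[[0,0,-0.068],[24,-26,-3],0],[[0,0,-0.068],[24,-26,-3],0],[[0,0,-0.068],[24,-26,-3],0],[[0,0,-0.068],[24,-26,-3],0],[[0,0,-0.068],[24,-26,-3],0],[[0,0,-0.068],[24,-26,-3],0],[[0,0,-0.068],[24,-26,-3],0]])

```text
t: 0.9
eef_pos: [0.3497, 0.4472, 0.3803]
ee_rot: [3.141, -0.0, -0.781]
force: [-0.3, 0.3, 0.0]
width: 0.0873
```

Call:
arm_command(targets=[[[0,0,-0.068],[6.5,-42.6,-4],0],[[0,0,-0.068],[6.5,-42.6,-4],0],[[0,0,-0.068],[6.5,-42.6,-4],0],[[0,0,-0.068],[6.5,-42.6,-4],0],[[0,0,-0.068],[6.5,-42.6,-4],0],[[0,0,-0.068],[6.5,-42.6,-4],0],[[0,0,-0.068],[6.5,-42.6,-4],0],[[0,0,-0.068],[6.5,-42.6,-4],0]])

```text
t: 1.7
eef_pos: [0.4007, 0.1059, 0.3486]
ee_rot: [-3.141, 0.0, -1.325]
force: [1.4, 0.3, 0.8]
width: 0.0876
```

Call:
arm_command(targets=[[[0,0,-0.068],[6.5,-42.6,-4],0],[[0,0,-0.068],[6.5,-42.6,-4],0],[[0,0,-0.068],[6.5,-42.6,-4],0],[[0,0,-0.068],[6.5,-42.6,-4],0],[[0,0,0],[0,0,0],0],[[0,0,0],[0,0,0],0],[[0,0,0],[0,0,0],0]])

```text
t: 2.4
eef_pos: [0.427, -0.0624, 0.3326]
ee_rot: [3.141, 0.0, -1.594]
force: [0.0, 0.8, 0.5]
width: 0.0877
```

Call:
arm_command(targets=[[[0,0,-0.013],[1.5,1.5,-20],0],[[0,0,0],[0,0,-25],0],[[0,0,0],[0,0,-25],0],[[0,0,0],[0,0,-12],0],[[0,0,0],[0,0,-6],0],[[0,0,0],[0,0,-4.6],0],[[0,0,0],[0,0,0],0]])

```text
t: 3.1
eef_pos: [0.4287, -0.0606, 0.2401]
ee_rot: [-3.142, 0.0, -1.606]
force: [0.5, 0.7, 0.2]
width: 0.0876
```

Run:
```python
from h import *
i,d=snap("scene","s1"); crop(i,230,230,450,410,"s1c"); s=get_state(); print(s["eef_pos"],s["force"])
```

```text
scale 3.3333333333333335
[ 0.4288 -0.0608  0.2404] [-0.2926  0.1534 -0.6236]
```

View pics/s1c.png

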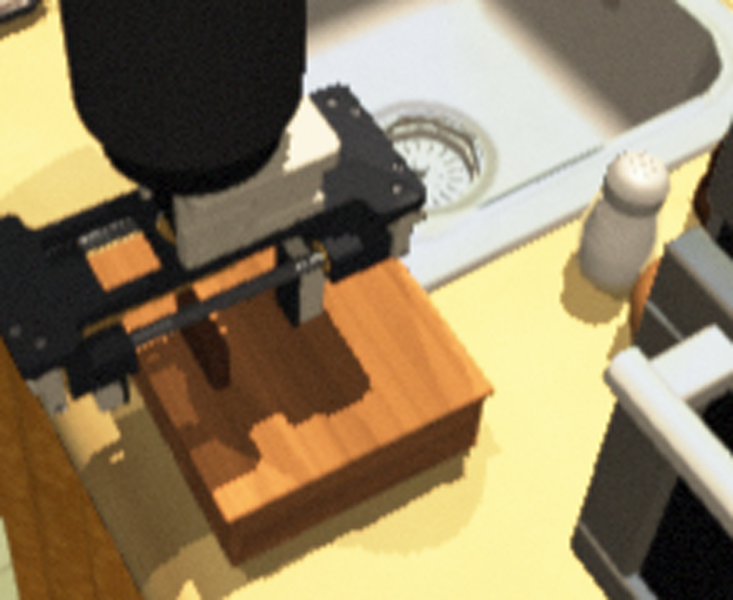

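The tab sits midway between the open jaws, so I'll close.

Call:
arm_command(targets=[[[0,0,0],[0,0,0],1],[[0,0,0],[0,0,0],1],[[0,0,0],[0,0,0],1],[[0,0,0],[0,0,0],1],[[0,0,0],[0,0,0],1],[[0,0,0],[0,0,0],1],[[0,0,0],[0,0,0],1],[[0,0,0],[0,0,0],1]], squeeze=40)

```text
t: 3.95
eef_pos: [0.4286, -0.0612, 0.24]
ee_rot: [3.142, -0.0, -1.608]
force: [0.7, -0.5, 0.4]
width: 0.0294
```

```bash
cat >> h.py <<'E'
def arc(pivot,axis,ang,n,pos=None):
    """deltas mm of TCP for rotating about axis through pivot, total ang rad in n rows"""
    p=np.array(get_state()["eef_pos"]) if pos is None else np.array(pos)
    axis=np.array(axis)/np.linalg.norm(axis); st=R.from_rotvec(axis*ang/n)
    print("rot/row",axis*ang/n)
    for k in range(n):
        q=np.array(pivot)+st.apply(p-pivot); print("[%.1f, %.1f, %.1f]"%tuple((q-p)*1000),end=", "); p=q
    print("\nend",p)
E
python3 - <<'E'
from h import *
s=get_state(); print(s["eef_pos"],s["ee_rot"],s["force"],s["width"])
yaw=-0.037; ax=[-np.sin(yaw),np.cos(yaw),0]
piv=np.array([0.4725,-0.063,0])+0.0695*np.array([np.cos(yaw),np.sin(yaw),0])+[0,0,.05]
arc(piv,ax,np.radians(24),12)
E
```

```text
[ 0.4286 -0.0612  0.24  ] [ 3.1416 -0.     -1.6078] [ 0.6851 -0.533   0.3765] 0.029364293022609872
rot/row [0.0013 0.0349 0.    ]
[6.7, -0.2, 3.8], [6.8, -0.3, 3.6], [6.9, -0.3, 3.4], [7.1, -0.3, 3.1], [7.2, -0.3, 2.9], [7.3, -0.3, 2.6], [7.3, -0.3, 2.4], [7.4, -0.3, 2.1], [7.5, -0.3, 1.8], [7.6, -0.3, 1.6], [7.6, -0.3, 1.3], [7.6, -0.3, 1.1], 
end [ 0.5156 -0.0645  0.2698]
```

Still closing: the width is 29 mm.

Call:
arm_command(targets=[[[0,0,0],[0,0,0],1],[[0,0,0],[0,0,0],1],[[0,0,0],[0,0,0],1],[[0,0,0],[0,0,0],1],[[0,0,0],[0,0,0],1],[[0,0,0],[0,0,0],1]])

```text
t: 4.55
eef_pos: [0.4285, -0.0613, 0.24]
ee_rot: [3.141, -0.0, -1.608]
force: [-1.1, 0.2, -0.0]
width: 0.0097
```

Call:
arm_command(targets=[[[0.0013,0.0349,0],[6.7,-0.2,3.8],1],[[0.0013,0.0349,0],[6.8,-0.3,3.6],1],[[0.0013,0.0349,0],[6.9,-0.3,3.4],1],[[0.0013,0.0349,0],[7.1,-0.3,3.1],1]])

```text
t: 4.95
eef_pos: [0.4561, -0.0624, 0.254]
ee_rot: [3.0, 0.0, -1.608]
force: [-0.7, 0.7, 0.9]
width: 0.01
```

Call:
arm_command(targets=[[[0.0013,0.0349,0],[7.2,-0.3,2.9],1],[[0.0013,0.0349,0],[7.3,-0.3,2.6],1],[[0.0013,0.0349,0],[7.3,-0.3,2.4],1],[[0.0013,0.0349,0],[7.4,-0.3,2.1],1],[[0,0,0],[0,0,0],1]])

```text
t: 5.45
eef_pos: [0.4863, -0.0635, 0.2636]
ee_rot: [2.862, -0.0, -1.608]
force: [0.3, 0.7, -1.7]
width: 0.0095
```

Run:
```python
from h import *
i,d=snap("scene","s2"); crop(i,230,210,450,410,"s2c"); s=get_state(); print(s["eef_pos"],s["force"],s["moment"],s["width"])
```

```text
scale 3.0
[ 0.4858 -0.0635  0.2635] [ 1.5821  0.2792 -1.2224] [ 0.0469 -1.6206 -0.0121] 0.009519675844408559
```

View pics/s2c.png

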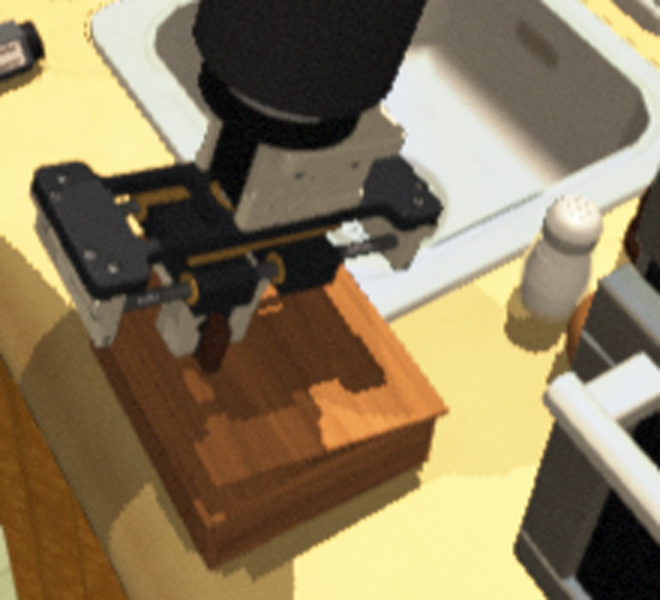

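The lid is tipped about 16°, its far edge still on the box near (445,410) in the crop. I'll tip it to 24°, then lift it.

Call:
arm_command(targets=[[[0.0013,0.0349,0],[7.5,-0.3,1.8],1],[[0.0013,0.0349,0],[7.6,-0.3,1.6],1],[[0.0013,0.0349,0],[7.6,-0.3,1.3],1],[[0.0013,0.0349,0],[7.6,-0.3,1.1],1],[[0,0,0],[0,0,0],1],[[0,0,0],[0,0,0],1]])

```text
t: 6.1
eef_pos: [0.5154, -0.0647, 0.2695]
ee_rot: [2.724, 0.0, -1.608]
force: [0.9, -0.3, -1.1]
width: 0.0097
```

Call:
arm_command(targets=[[[0,0,0],[0,0,10],1],[[0,0,0],[0,0,15],1],[[0,0,0],[0,0,20],1],[[0,0,0],[0,0,20],1],[[0,0,0],[0,0,10],1],[[0,0,0],[0,0,0],1]])

```text
t: 6.7
eef_pos: [0.5153, -0.0647, 0.3464]
ee_rot: [2.726, 0.001, -1.608]
force: [0.1, 0.0, -2.6]
width: 0.0094
```

Call:
arm_command(targets=[[[-0.0013,-0.0346,0],[-7.8,15.2,-2],1],[[-0.0013,-0.0346,0],[-7.8,15.2,-2],1],[[-0.0013,-0.0346,0],[-7.8,15.2,-2],1],[[-0.0013,-0.0346,0],[-7.8,15.2,-2],1],[[-0.0013,-0.0346,0],[-7.8,15.2,-2],1],[[-0.0013,-0.0346,0],[-7.8,15.2,-2],1],[[-0.0013,-0.0346,0],[-7.8,15.2,-5],1],[[-0.0013,-0.0346,0],[-7.8,15.2,-5],1]])

```text
t: 7.5
eef_pos: [0.4521, 0.0572, 0.3217]
ee_rot: [3.0, -0.0, -1.608]
force: [-0.0, -0.5, -1.4]
width: 0.0099
```

Call:
arm_command(targets=[[[-0.0013,-0.0346,0],[-7.8,15.2,-5],1],[[-0.0013,-0.0346,0],[-7.8,15.2,-5],1],[[-0.0013,-0.0346,0],[-7.8,15.2,-5],1],[[-0.0013,-0.0346,0],[-7.8,15.2,-5],1],[[0,0,0],[0,0,0],1],[[0,0,0],[0,0,0],1]])

```text
t: 8.1
eef_pos: [0.4213, 0.1175, 0.3022]
ee_rot: [3.136, -0.001, -1.606]
force: [0.5, -0.3, -0.9]
width: 0.0099
```

Run:
```python
from h import *
i,d=snap("scene","s3"); snap("top","t3"); s=get_state(); print(s["eef_pos"],s["ee_rot"],s["force"],s["moment"],s["width"])
```

```text
[0.422  0.1174 0.3026] [ 3.1371 -0.0005 -1.608 ] [-0.1467 -0.6226 -2.0738] [ 0.0687 -0.0136  0.0145] 0.009536890625076492
```

View pics/s3.png

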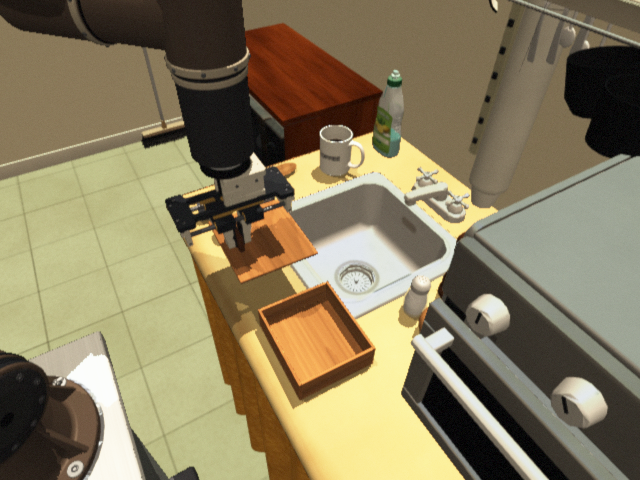

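View pics/t3.png

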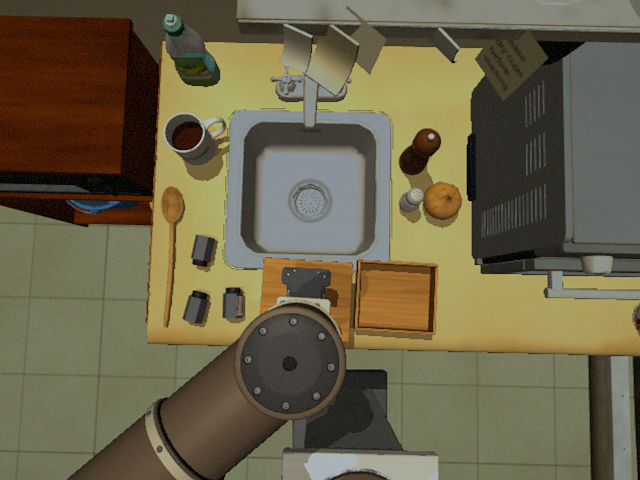

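The box is open and empty, the lid hangs level over the worktop between box and tins, and the tins haven't moved. Lowering.

Call:
arm_command(targets=[[[0,-0.0045,0],[0,0,-30],1],[[0,0,0],[0,0,-30],1],[[0,0,0],[0,0,-25],1],[[0,0,0],[0,0,-12],1],[[0,0,0],[0,0,-5],1],[[0,0,0],[0,0,-3],1],[[0,0,0],[0,0,-1.5],1],[[0,0,0],[0,0,0],1]])

```text
t: 9.0
eef_pos: [0.4219, 0.1172, 0.1971]
ee_rot: [-3.141, -0.0, -1.608]
force: [-7.0, -1.4, 9.1]
width: 0.0098
```

Call:
arm_command(targets=[[[0,0,0],[0,0,-1],1],[[0,0,0],[0,0,0],1]])

```text
t: 9.2
eef_pos: [0.4219, 0.1173, 0.1964]
ee_rot: [-3.14, 0.0, -1.608]
force: [-7.9, -1.1, 10.2]
width: 0.0099
```

Call:
arm_command(targets=[[[0,0,0],[0,0,0],0],[[0,0,0],[0,0,0],0],[[0,0,0],[0,0,0],0],[[0,0,0],[0,0,0],0],[[0,0,0],[0,0,0],0],[[0,0,0],[0,0,0],0]])

```text
t: 9.8
eef_pos: [0.422, 0.1177, 0.1952]
ee_rot: [-3.141, 0.0, -1.608]
force: [0.8, -0.1, 0.1]
width: 0.0525
```

Call:
arm_command(targets=[[[0,0,0],[0,0,20],0],[[0,0,0],[0,0,40],0],[[0,0,0],[0,0,45],0],[[0,0,0],[0,0,45],0],[[0,0,0],[0,0,20],0],[[0,0,0],[0,0,0],0]])

```text
t: 10.4
eef_pos: [0.4226, 0.1181, 0.3687]
ee_rot: [-3.135, 0.004, -1.607]
force: [-0.7, 0.1, -1.1]
width: 0.0873
```

```bash
cat >> h.py <<'E'
def tins(n,d,y0=.2,y1=.39,x0=.37,x1=.62,zl=.032,zh=.042):
    P=cloud(n,d)
    m=(P[...,2]>zl)&(P[...,2]<zh)&(P[...,1]>y0)&(P[...,1]<y1)&(P[...,0]>x0)&(P[...,0]<x1)
    k,lab,st,cen=cv2.connectedComponentsWithStats(m.astype(np.uint8))
    for i in range(1,k):
        if st[i,4]>60:
            q=P[lab==i]; print(n,"tin n",st[i,4],q.mean(0),cen[i],cv2.minAreaRect((q[:,:2]*1000).astype(np.float32)))
E
python3 - <<'E'
from h import *
i,d=snap("scene","s4"); tins("scene",d); crop(i,170,150,390,400,"s4c"); j,d=snap("top","t4"); tins("top",d); s=get_state(); print(s["eef_pos"],s["ee_rot"],s["force"],s["width"])
P=cloud("top",d); m=(P[...,2]>.006)&(P[...,2]<.02)&(P[...,1]>.02)&(P[...,1]<.23)&(P[...,0]<.57)
q=P[m];print(m.sum(),q.mean(0),q[:,2].std(),cv2.minAreaRect((q[:,:2]*1000).astype(np.float32)))
E
```

```text
scene tin n 61 [0.5387 0.3376 0.0353] [251.3279 191.2295] ((537.8532104492188, 340.1489562988281), (26.761919021606445, 21.23417091369629), 66.26862335205078)
scene tin n 123 [0.45   0.3395 0.0359] [214.7724 203.2602] ((452.9198913574219, 340.407470703125), (26.57368278503418, 39.51177978515625), 73.00609588623047)
scene tin n 241 [0.4481 0.2663 0.0359] [226.5436 222.9336] ((450.9229431152344, 266.9451599121094), (61.62508010864258, 27.759620666503906), 3.791175127029419)
scale 2.4
top tin n 343 [0.5596 0.3358 0.0356] [200.1603 248.6851] ((556.9896850585938, 336.0344543457031), (28.221426010131836, 61.60507583618164), 79.62982940673828)
top tin n 360 [0.4506 0.2689 0.0358] [230.7972 303.2306] ((452.95306396484375, 268.86572265625), (27.450223922729492, 61.08086013793945), 88.34564208984375)
top tin n 344 [0.4395 0.345  0.0356] [192.9157 307.8547] ((442.3987731933594, 344.0912170410156), (28.048246383666992, 61.85417175292969), 77.71167755126953)
[0.4217 0.1175 0.3653] [-3.1403  0.0009 -1.608 ] [ 0.075  -0.2255  0.3966] 0.0872807784908522
1987 [0.4747 0.0937 0.0133] 0.002902458474379966 ((330.51812744140625, 123.06695556640625), (456.5775146484375, 208.2416534423828), 0.6552659869194031)
```

View pics/s4c.png

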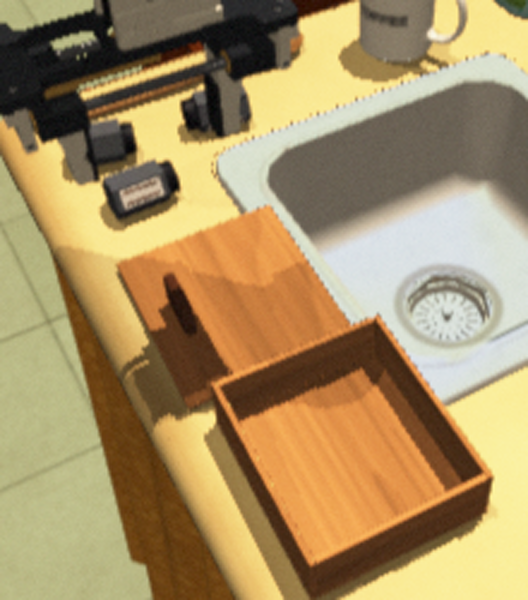

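The lid lies flat on the worktop with its tab up and a visible gap to the box. Next is T2: grip it by its ends with the tool tilted +30° about x, then roll it −60°.

Call:
arm_command(targets=[[[0,0,0.035],[3.8,2.3,-10],0],[[0.075,0,0],[3.8,2.3,-15],0],[[0.075,0,0],[3.8,2.3,-15],0],[[0.075,0,0],[3.8,2.3,-15],0],[[0.075,0,0],[3.8,2.3,-15],0],[[0.075,0,0],[3.8,2.3,-15],0],[[0.075,0,0],[3.8,2.3,-15],0],[[0.0736,0,0],[3.8,2.3,-15],0]])

```text
t: 11.3
eef_pos: [0.4519, 0.1361, 0.2482]
ee_rot: [3.139, 0.525, -1.575]
force: [-1.2, 0.6, -0.8]
width: 0.0875
```

Call:
arm_command(targets=[[[0,0,0],[0,0,0],0],[[0,0,0],[0,0,0],0]])

```text
t: 11.5
eef_pos: [0.4523, 0.1352, 0.2492]
ee_rot: [3.138, 0.52, -1.577]
force: [-1.2, 0.2, -0.1]
width: 0.0874
```

Call:
arm_command(targets=[[[0,0,0],[0,15,-26],0],[[0,0,0],[0,15,-26],0],[[0,0,0],[0,10,-18],0],[[0,0,0],[0,6,-10],0],[[0,0,0],[0,4,-7.5],0],[[0,0,0],[0,0,0],0]])

```text
t: 12.1
eef_pos: [0.4521, 0.1864, 0.1625]
ee_rot: [3.141, 0.523, -1.572]
force: [-0.5, -0.5, 0.0]
width: 0.0874
```

Run:
```python
from h import *
i,d=snap("scene","s5"); crop(i,150,130,310,260,"s5c"); s=get_state(); print(s["eef_pos"],s["ee_rot"],s["force"])
```

```text
scale 4.615384615384615
[0.4524 0.1861 0.1631] [ 3.1415  0.5232 -1.5723] [-0.2856  0.2947  0.5216]
```

View pics/s5c.png

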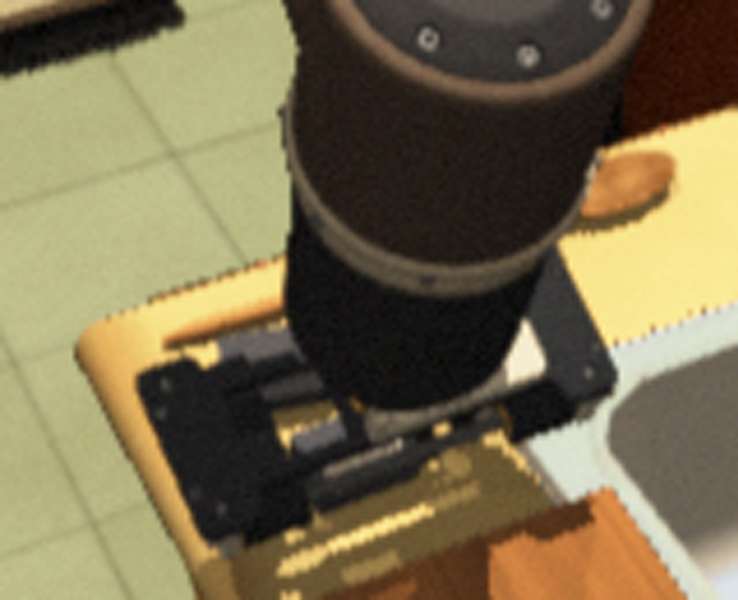

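Call:
arm_command(targets=[[[0,0,0],[0,0,-1.5],1],[[0,0,0],[0,0,0],1],[[0,0,0],[0,0,0],1],[[0,0,0],[0,0,0],1],[[0,0,0],[0,0,0],1],[[0,0,0],[0,0,0],1],[[0,0,0],[0,0,0],1]], squeeze=25)

```text
t: 12.85
eef_pos: [0.4524, 0.1859, 0.1616]
ee_rot: [-3.142, 0.524, -1.573]
force: [-0.9, -2.4, 6.4]
width: 0.0621
```

Call:
arm_command(targets=[[[0,0,0],[0,0,20],1],[[0,0,0],[0,0,25],1],[[-0.1047,0,0],[0,13.6,7.8],1],[[-0.1047,0,0],[0,14.3,6.2],1],[[-0.1047,0,0],[0,14.9,4.5],1],[[-0.1047,0,0],[0,15.3,2.7],1],[[-0.1047,0,0],[0,15.4,0.9],1]])

```text
t: 13.55
eef_pos: [0.452, 0.2605, 0.2288]
ee_rot: [-3.139, -0.004, -1.572]
force: [0.0, -1.0, -2.2]
width: 0.0619
```

Call:
arm_command(targets=[[[-0.1047,0,0],[0,15.4,-0.9],1],[[-0.1047,0,0],[0,15.3,-2.7],1],[[-0.1047,0,0],[0,14.9,-4.5],1],[[-0.1047,0,0],[0,14.3,-6.2],1],[[-0.1047,0,0],[0,13.6,-7.8],1],[[0,0,0],[0,0,0],1],[[0,0,0],[0,0,0],1]])

```text
t: 14.25
eef_pos: [0.4521, 0.3333, 0.2052]
ee_rot: [-3.141, -0.523, -1.572]
force: [0.4, -0.5, -1.4]
width: 0.0616
```

Run:
```python
from h import *
i,d=snap("scene","s6"); crop(i,150,110,310,260,"s6c"); s=get_state(); print(s["eef_pos"],s["ee_rot"],s["force"],s["q"])
```

```text
scale 4.0
[0.4522 0.3328 0.2058] [-3.1404 -0.5225 -1.5729] [-1.0626 -0.2753 -0.592 ] [ 1.0626  0.4981 -0.4569  0.2765 -1.0977 -1.2515]
```

View pics/s6c.png

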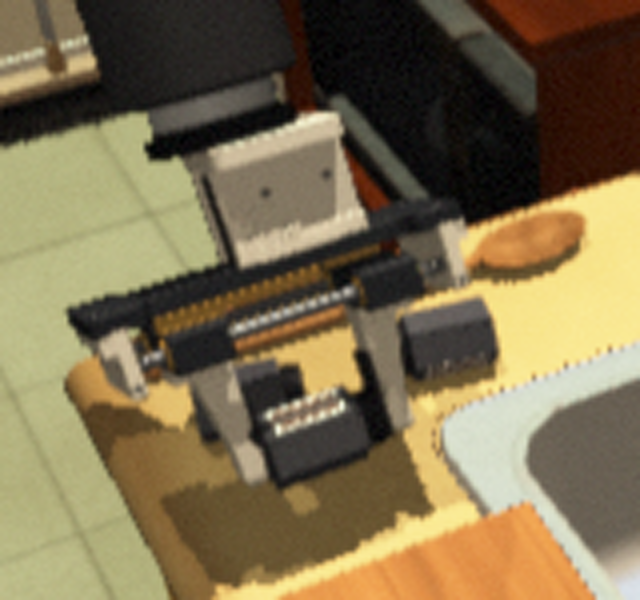

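The label faces up (white patch at (305,408) in the crop). Setting it down.

Call:
arm_command(targets=[[[0,0,0],[0,0,-20],1],[[0,0,0],[0,0,-15],1],[[0,0,0],[0,0,-6],1],[[0,0,0],[0,0,-3],1],[[0,0,0],[0,0,0],1]])

```text
t: 14.8
eef_pos: [0.4525, 0.3329, 0.1629]
ee_rot: [-3.139, -0.523, -1.574]
force: [0.4, 0.7, -1.4]
width: 0.0619
```

Call:
arm_command(targets=[[[0,0,0],[0,0,0],0.1],[[0,0,0],[0,0,0],0.1],[[0,0,0],[0,0,0],0.1],[[0,0,0],[0,0,0],0.1]])

```text
t: 15.2
eef_pos: [0.4524, 0.3331, 0.1625]
ee_rot: [-3.139, -0.523, -1.573]
force: [0.9, -0.3, 0.2]
width: 0.0787
```

Call:
arm_command(targets=[[[0,0,0],[0,10,17],0],[[0,0,0],[0,20,35],0],[[0,0,0],[0,20,35],0],[[0.087,0,0],[0,-20,10],0],[[0.087,0,0],[0,-22,10],0],[[0.087,0,0],[0,-22,0],0],[[0.087,0,0],[0,-22,0],0],[[0.087,0,0],[0,-22,0],0]])

```text
t: 16.0
eef_pos: [0.4521, 0.2742, 0.2696]
ee_rot: [-3.14, -0.085, -1.573]
force: [-0.3, -0.2, -0.1]
width: 0.0874
```

Call:
arm_command(targets=[[[0.087,0,0],[0,-25,0],0],[[0,0,0],[0,0,0],0],[[0,0,0],[0,0,0],0]])

```text
t: 16.3
eef_pos: [0.4526, 0.2495, 0.2699]
ee_rot: [-3.14, -0.001, -1.574]
force: [-0.2, -0.3, 0.6]
width: 0.0875
```

Run:
```python
from h import *
i,d=snap("scene","s7"); crop(i,150,130,310,260,"s7c");tins("scene",d); i,d=snap("top","t7"); tins("top",d);s=get_state(); print(s["eef_pos"],s["ee_rot"],s["force"])
```

```text
scale 4.615384615384615
scene tin n 122 [0.5689 0.3309 0.0361] [264.3689 188.4262] ((568.2138061523438, 332.1492614746094), (27.85349464416504, 41.37921142578125), 85.22526550292969)
scene tin n 120 [0.4492 0.3399 0.0359] [214.3833 203.25  ] ((452.41912841796875, 339.92718505859375), (25.446834564208984, 38.533077239990234), 75.73200988769531)
scene tin n 245 [0.4493 0.247  0.0363] [230.6286 228.0408] ((452.4195556640625, 248.04193115234375), (27.527849197387695, 61.14240264892578), 89.02501678466797)
top tin n 290 [0.5612 0.337  0.0361] [199.5379 247.8724] ((557.2073974609375, 337.04986572265625), (26.14409828186035, 61.6537971496582), 79.48802185058594)
[0.4525 0.2506 0.2694] [-3.1404 -0.002  -1.5724] [ 0.6723 -0.6712 -0.3964]
```

View pics/s7c.png

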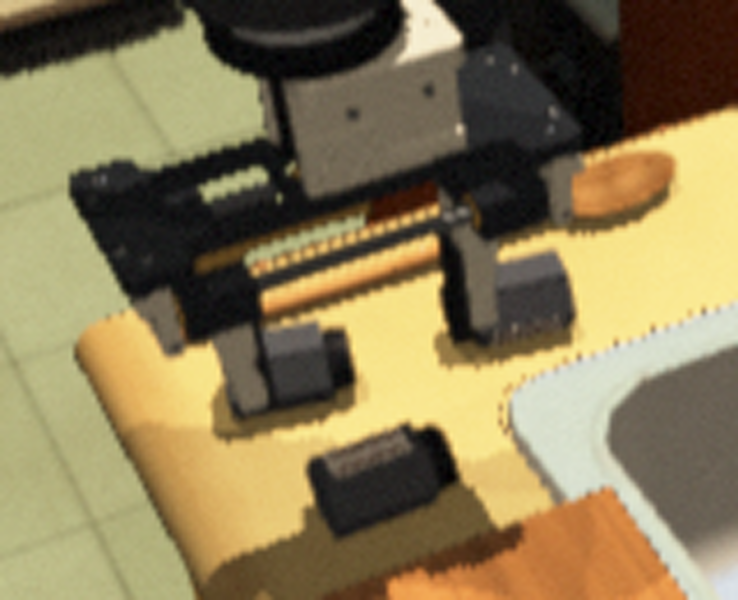

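T2 lies label up at about (0.452, 0.249). Picking it level now.

Call:
arm_command(targets=[[[0,0,0],[0,-1,-30],0],[[0,0,0],[0,0,-30],0],[[0,0,0],[0,0,-17],0],[[0,0,0],[0,0,-7],0],[[0,0,0],[0,0,-3],0],[[0,0,0],[0,0,0],0]])

```text
t: 17.0
eef_pos: [0.4525, 0.2497, 0.1823]
ee_rot: [-3.141, -0.002, -1.572]
force: [0.3, 0.1, 0.9]
width: 0.0874
```

Call:
arm_command(targets=[[[0,0,0],[0,0,0],1],[[0,0,0],[0,0,0],1],[[0,0,0],[0,0,0],1],[[0,0,0],[0,0,0],1],[[0,0,0],[0,0,0],1],[[0,0,0],[0,0,0],1]])

```text
t: 17.6
eef_pos: [0.4525, 0.2491, 0.1827]
ee_rot: [-3.14, -0.001, -1.573]
force: [-1.6, -0.5, 6.4]
width: 0.0616
```

Call:
arm_command(targets=[[[0,0,0],[0,0,20],1],[[0,0,0],[0,0,40],1],[[0,0,0],[0,0,40],1]])

```text
t: 17.9
eef_pos: [0.452, 0.2486, 0.2826]
ee_rot: [3.141, -0.003, -1.573]
force: [1.9, 1.2, -1.5]
width: 0.0621
```

Run:
```python
from h import *
for n,f in(("scene","s7"),("top","t7"),("top","t3"),("scene","s3")):
    P=cloud(n,np.load(f"pics/{f}.npy"))
    m=(P[...,2]>0.044)&(P[...,2]<0.056)&(abs(P[...,0]-.4725)<.09)&(abs(P[...,1]+.063)<.1)
    q=P[m]; print(n,m.sum(),q[:,2].mean(),cv2.minAreaRect((q[:,:2]*1000).astype(np.float32)))
    m=(P[...,2]>-0.004)&(P[...,2]<0.012)&(abs(P[...,0]-.4725)<.06)&(abs(P[...,1]+.063)<.07)
    print("floor",P[m].mean(0))
s=get_state(); print(s["eef_pos"],s["width"])
```

```text
scene 1303 0.04947195989482091 ((472.54058837890625, -62.23070526123047), (161.96768188476562, 140.84747314453125), 87.82933044433594)
floor [ 0.4737 -0.0586  0.0058]
top 822 0.04974173212713308 ((473.0406799316406, -61.85591125488281), (160.532958984375, 140.24305725097656), 87.89352416992188)
floor [ 0.4723 -0.0631  0.0053]
top 822 0.04992633464428755 ((473.0450439453125, -62.13024139404297), (161.3353271484375, 140.3741455078125), 88.04545593261719)
floor [ 0.4722 -0.063   0.0053]
scene 1316 0.049531894801222595 ((472.50341796875, -62.30690002441406), (162.00804138183594, 141.40956115722656), 87.74076080322266)
floor [ 0.4737 -0.0585  0.0058]
[0.452  0.2486 0.2826] 0.06210502024747832
```

Call:
arm_command(targets=[[[0,0,-0.007],[1.9,-20,0],1],[[0,0,-0.007],[1.9,-40,0],1],[[0,0,-0.007],[1.9,-40,0],1],[[0,0,-0.007],[1.9,-40,0],1],[[0,0,-0.007],[1.9,-40,0],1],[[0,0,0],[1.9,-40,0],1],[[0,0,0],[1.9,-40,0],1],[[0,0,0],[1.9,-40,0],1]])

```text
t: 18.7
eef_pos: [0.4671, -0.0526, 0.2822]
ee_rot: [-3.141, -0.001, -1.608]
force: [0.8, 0.8, -1.2]
width: 0.0616
```

Call:
arm_command(targets=[[[0,0,0],[1.9,-40,0],1],[[0,0,0],[1.9,-18.8,0],1],[[0,0,0],[0,0,0],1],[[0,0,0],[0,0,0],1]])

```text
t: 19.1
eef_pos: [0.471, -0.1102, 0.282]
ee_rot: [-3.141, -0.001, -1.61]
force: [-0.6, -0.1, -1.2]
width: 0.0621
```

Call:
arm_command(targets=[[[0,0,0],[0,0,-30],1],[[0,0,0],[0,0,-30],1],[[0,0,0],[0,0,-15],1],[[0,0,0],[0,0,-10],1],[[0,0,0],[0,0,-6],1],[[0,0,0],[0,0,-2.5],1],[[0,0,0],[0,0,0],1]])

```text
t: 19.8
eef_pos: [0.4716, -0.1095, 0.189]
ee_rot: [-3.14, -0.001, -1.607]
force: [-0.0, 0.1, -1.7]
width: 0.0616
```

Call:
arm_command(targets=[[[0,0,0],[0,0,-1],1],[[0,0,0],[0,0,0],1]])

```text
t: 20.0
eef_pos: [0.4715, -0.1097, 0.1883]
ee_rot: [-3.14, -0.001, -1.608]
force: [1.1, -0.2, -0.8]
width: 0.0618
```

Call:
arm_command(targets=[[[0,0,0],[0,0,-0.8],1],[[0,0,0],[0,0,0],0.2],[[0,0,0],[0,0,0],0.2],[[0,0,0],[0,0,0],0.2]])

```text
t: 20.4
eef_pos: [0.4714, -0.1098, 0.1871]
ee_rot: [-3.14, -0.001, -1.608]
force: [0.2, 0.1, -1.5]
width: 0.0701
```

Call:
arm_command(targets=[[[0,0,0],[0,0,15],0.2],[[0,0,0],[0,0,30],0.2],[[0,0,0],[0,0,40],0.2],[[0,0,0],[0,10,30],0],[[0,0,0],[0,40,0],0],[[0,0,0],[0,40,0],0],[[0,0,0],[0,40,0],0],[[0,0,0],[0,40,0],0]])

```text
t: 21.2
eef_pos: [0.471, 0.0616, 0.3023]
ee_rot: [-3.14, -0.001, -1.608]
force: [1.0, 1.3, -0.0]
width: 0.0875
```

Run:
```python
from h import *
i,d=snap("scene","s8"); crop(i,170,170,400,400,"s8c"); i,d=snap("top","t8"); tins("top",d);s=get_state(); print(s["eef_pos"],s["ee_rot"],s["force"])
```

```text
scale 2.608695652173913
top tin n 329 [0.5596 0.3358 0.0358] [200.1125 248.6717] ((557.0911865234375, 336.3993225097656), (26.899925231933594, 60.98085403442383), 80.5600357055664)
top tin n 351 [0.4402 0.345  0.0359] [192.9288 307.5043] ((442.34100341796875, 344.2442321777344), (28.424396514892578, 61.07402801513672), 78.19231414794922)
[0.4717 0.0637 0.3023] [-3.1393 -0.0006 -1.604 ] [ 0.2486 -1.0185 -0.6925]
```

View pics/s8c.png

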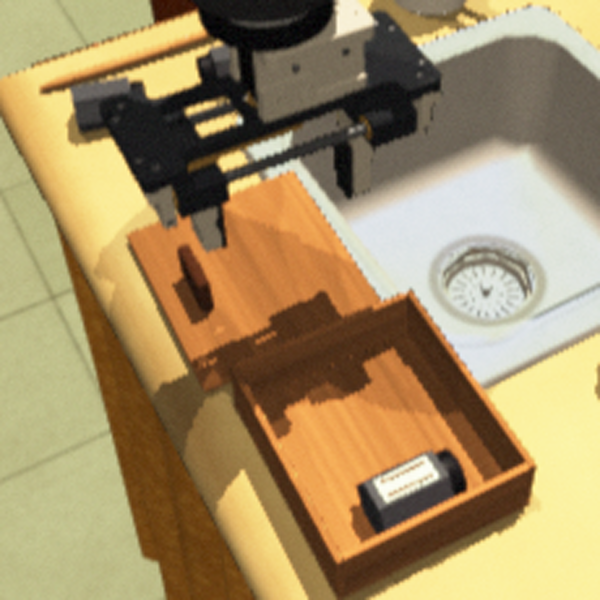

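T2 is in the box at the −y side with its label up. Now T3, which needs −120° in two rolls.

Call:
arm_command(targets=[[[0,0,-0.0835],[6.6,15.8,-3],0],[[0,0,-0.0835],[6.6,15.8,-3],0],[[0.0733,-0.0149,0],[6.6,15.8,-6],0],[[0.0733,-0.0149,0],[6.6,15.8,-6],0],[[0.0733,-0.0149,0],[6.6,15.8,-6],0],[[0.0733,-0.0149,0],[6.6,15.8,-6],0],[[0.0733,-0.0149,0],[6.6,15.8,-6],0],[[0.0733,-0.0149,0],[6.6,15.8,-9],0]])

```text
t: 22.1
eef_pos: [0.5245, 0.187, 0.257]
ee_rot: [-3.141, 0.451, -1.775]
force: [-0.8, -0.1, -0.5]
width: 0.0877
```

Call:
arm_command(targets=[[[0.0733,-0.0149,0],[6.6,15.8,-9],0],[[0,0,0],[0,0,0],0],[[0,0,0],[0,0,0],0]])

```text
t: 22.4
eef_pos: [0.5309, 0.2015, 0.2476]
ee_rot: [3.14, 0.52, -1.777]
force: [-0.6, -0.6, 0.2]
width: 0.0876
```

```bash
cat >> h.py <<'E'
def tooltgt(c,axis_yaw,tilt,back=0.0,off=0.006):
    """desired TCP pos / R for end grip of tin at c (tilt about tin axis u)"""
    u=np.array([np.cos(axis_yaw),np.sin(axis_yaw),0])
    Rt=R.from_rotvec(u*tilt)*R.from_euler('xyz',[np.pi,0,axis_yaw-np.pi/2])
    zt=Rt.apply([0,0,1]); return np.array(c)-(0.159+off+back)*zt, Rt
def delta(pos,Rt,st=None):
    s=st or get_state(); Rc=R.from_euler('xyz',s["ee_rot"])
    print("at",np.array(s["eef_pos"]),"shift mm",(pos-np.array(s["eef_pos"]))*1000,"rotvec",(Rt*Rc.inv()).as_rotvec(),"w",s["width"])
E
python3 - <<'E'
from h import *
delta(*tooltgt([.5575,.3355,.018],-.2,np.pi/6,.1)); delta(*tooltgt([.5575,.3355,.018],-.2,np.pi/6,0))
i,d=snap("scene","s9");tins("scene",d); crop(i,150,130,310,260,"s9c")
E
```

```text
at [0.5309 0.2015 0.2476] shift mm [ 0.2433  4.1209 -0.1052] rotvec [ 0.0031 -0.0023  0.0049] w 0.08759446214328284
at [0.5309 0.2015 0.2476] shift mm [ 10.1767  53.1243 -86.7078] rotvec [ 0.0031 -0.0023  0.0049] w 0.08759446214328284
scene tin n 194 [0.5585 0.3336 0.0357] [259.8093 189.3402] ((557.1499633789062, 334.632080078125), (27.82037925720215, 62.413814544677734), 82.24844360351562)
scene tin n 205 [0.4389 0.3424 0.0358] [209.6146 204.1561] ((441.6301574707031, 343.1208801269531), (29.056285858154297, 60.300838470458984), 73.2882080078125)
scale 4.615384615384615
```

View pics/s9c.png

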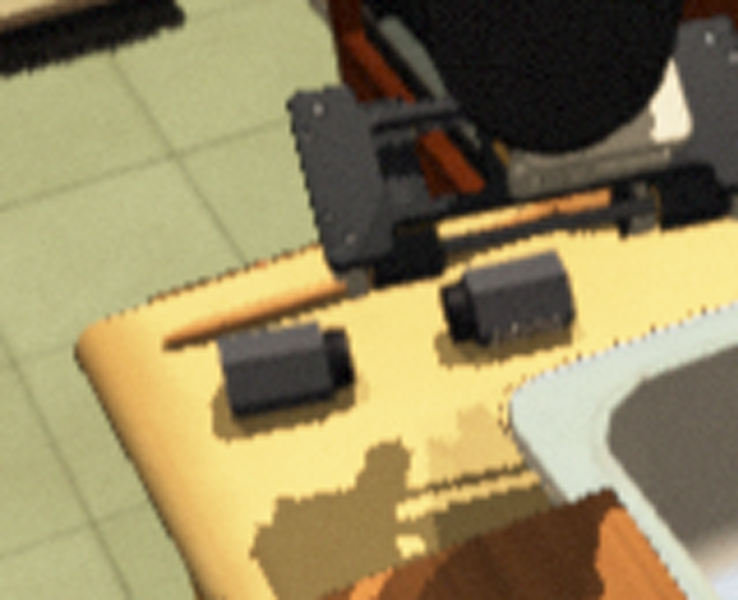

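Call:
arm_command(targets=[[[0,0,0.03],[5,16,-25],0],[[0,0,0],[2.6,14,-24],0],[[0,0,0],[2,10,-18],0],[[0,0,0],[2,8,-12],0],[[0,0,0],[1,4.7,-7.7],0],[[0,0,0],[0,0,0],0],[[0,0,0],[0,0,0],0]])

```text
t: 23.15
eef_pos: [0.5435, 0.255, 0.1619]
ee_rot: [3.141, 0.522, -1.745]
force: [0.5, 0.6, -0.4]
width: 0.0874
```

Call:
arm_command(targets=[[[0,0,0],[0,0,0],1],[[0,0,0],[0,0,0],1],[[0,0,0],[0,0,0],1],[[0,0,0],[0,0,0],1],[[0,0,0],[0,0,0],1],[[0,0,0],[0,0,0],1],[[0,0,0],[0,0,0],1]])

```text
t: 23.85
eef_pos: [0.5433, 0.2551, 0.1617]
ee_rot: [3.141, 0.523, -1.745]
force: [-2.2, -1.6, 5.8]
width: 0.0619
```

Run:
```python
from h import *
s=get_state(); print(s["eef_pos"],s["ee_rot"],s["force"],s["width"])
u=np.array([np.cos(-.17),np.sin(-.17),0])
p=np.array(s["eef_pos"]); zt=R.from_euler('xyz',s["ee_rot"]).apply([0,0,1]); c=p+.165*zt; print("c",c)
arc(c,u,-np.pi/3,10)
```

```text
[0.5433 0.2551 0.1617] [ 3.1406  0.5225 -1.7451] [-2.2382 -1.6496  5.7778] 0.061856203404585385
c [0.5574 0.3362 0.0187]
rot/row [-0.1032  0.0177 -0.    ]
[2.6, 15.2, 7.8], [2.7, 15.9, 6.2], [2.8, 16.4, 4.5], [2.9, 16.8, 2.7], [2.9, 17.0, 0.9], [2.9, 17.0, -0.9], [2.9, 16.8, -2.7], [2.8, 16.4, -4.5], [2.7, 15.9, -6.2], [2.6, 15.2, -7.9], 
end [0.5712 0.4177 0.1615]
```

Call:
arm_command(targets=[[[0,0,0],[0,0,20],1],[[0,0,0],[0,0,25],1],[[-0.1032,0.0177,0],[1.1,12.7,7.8],1],[[-0.1032,0.0177,0],[1.2,13.4,6.2],1],[[-0.1032,0.0177,0],[1.3,13.9,4.5],1],[[-0.1032,0.0177,0],[1.4,14.3,2.7],1],[[-0.1032,0.0177,0],[1.4,14.5,0.9],1]])

```text
t: 24.55
eef_pos: [0.5495, 0.3247, 0.2287]
ee_rot: [-3.139, -0.005, -1.744]
force: [-0.1, -0.5, -1.9]
width: 0.0616
```

Call:
arm_command(targets=[[[-0.1032,0.0177,0],[1.4,14.5,-0.9],1],[[-0.1032,0.0177,0],[1.4,14.3,-2.7],1],[[-0.1032,0.0177,0],[1.3,13.9,-4.5],1],[[-0.1032,0.0177,0],[1.2,13.4,-6.2],1],[[-0.1032,0.0177,0],[1.1,12.7,-7.9],1],[[0,0,0],[0,0,-20],1],[[0,0,0],[0,0,-14],1],[[0,0,0],[0,0,-4],1]])

```text
t: 25.35
eef_pos: [0.5556, 0.392, 0.1658]
ee_rot: [-3.14, -0.527, -1.745]
force: [-0.2, -0.4, -1.0]
width: 0.0617
```

Call:
arm_command(targets=[[[0,0,0],[0,0,-3],1],[[0,0,0],[0,0,0],1],[[0,0,0],[0,0,0],1]])

```text
t: 25.65
eef_pos: [0.5565, 0.3927, 0.1663]
ee_rot: [-3.137, -0.523, -1.746]
force: [0.0, 0.0, -1.4]
width: 0.062
```

Call:
arm_command(targets=[[[0,0,0],[0,0,-3.5],1],[[0,0,0],[0,0,0],1],[[0,0,0],[0,0,0],0.1],[[0,0,0],[0,0,0],0.1],[[0,0,0],[0,0,0],0.1],[[0,0,0],[0,0,0],0.1]])

```text
t: 26.25
eef_pos: [0.5561, 0.3927, 0.1616]
ee_rot: [-3.138, -0.525, -1.745]
force: [-0.8, -0.1, -0.1]
width: 0.0788
```

Run:
```python
from h import *
s=get_state(); p=np.array(s["eef_pos"]); zt=R.from_euler('xyz',s["ee_rot"]).apply([0,0,1]); c=p+.165*zt; print("c",c,s["width"],s["force"])
print(zt*-100)
c[2]=.018
P,Rt=tooltgt(c,-.17,np.pi/6,.1); b=p-.1*zt
print("from backed:",(P-b)*1000)
```

```text
c [0.5423 0.3111 0.0189] 0.07875380171507822 [-0.7866 -0.1066 -0.0622]
[ 8.3655 49.4278 86.5269]
from backed: [ -44.5851 -261.5737   -0.6558]
```

Call:
arm_command(targets=[[[0,0,0],[1.4,8.5,14.8],0],[[0,0,0],[3.5,20.5,35.8],0],[[0,0,0],[3.5,20.5,35.8],0],[[0.1146,-0.0197,0],[-5,-29,0],0],[[0.1146,-0.0197,0],[-5,-29,0],0],[[0.1146,-0.0197,0],[-5,-29,0],0],[[0.1146,-0.0197,0],[-5,-29,0],0],[[0.1146,-0.0197,0],[-5,-29,0],0]])

```text
t: 27.05
eef_pos: [0.539, 0.296, 0.2484]
ee_rot: [-3.139, 0.061, -1.745]
force: [0.6, -0.1, -1.2]
width: 0.0877
```

Call:
arm_command(targets=[[[0.1146,-0.0197,0],[-5,-29,0],0],[[0.1146,-0.0197,0],[-5,-29,0],0],[[0.1146,-0.0197,0],[-5,-29,0],0],[[0.1146,-0.0197,0],[-5,-29,0],0],[[0,0,0],[0,0,0],0],[[0,0,0],[0,0,0],0]])

```text
t: 27.65
eef_pos: [0.5203, 0.1796, 0.2486]
ee_rot: [3.141, 0.521, -1.749]
force: [-0.0, 1.3, 0.1]
width: 0.0875
```

Run:
```python
from h import *
i,d=snap("scene","s10");tins("scene",d); crop(i,150,130,310,260,"s10c")
for b in(.1,0): delta(*tooltgt([.5423,.3111,.018],-.17,np.pi/6,b))
```

```text
scene tin n 209 [0.5451 0.3079 0.0357] [259.3158 197.3971] ((543.0767822265625, 308.68975830078125), (28.007686614990234, 61.61928939819336), 83.22911834716797)
scene tin n 213 [0.439  0.342  0.0358] [209.7465 204.2817] ((441.7925720214844, 343.11328125), (28.127605438232422, 61.23836135864258), 80.68476867675781)
scale 4.615384615384615
at [0.52   0.1807 0.2483] shift mm [-0.1068 -0.2219 -0.8315] rotvec [ 0.003  -0.0011  0.0059] w 0.08799810190394686
at [0.52   0.1807 0.2483] shift mm [  8.3523  49.0573 -87.434 ] rotvec [ 0.003  -0.0011  0.0059] w 0.08799810190394686
```

View pics/s10c.png

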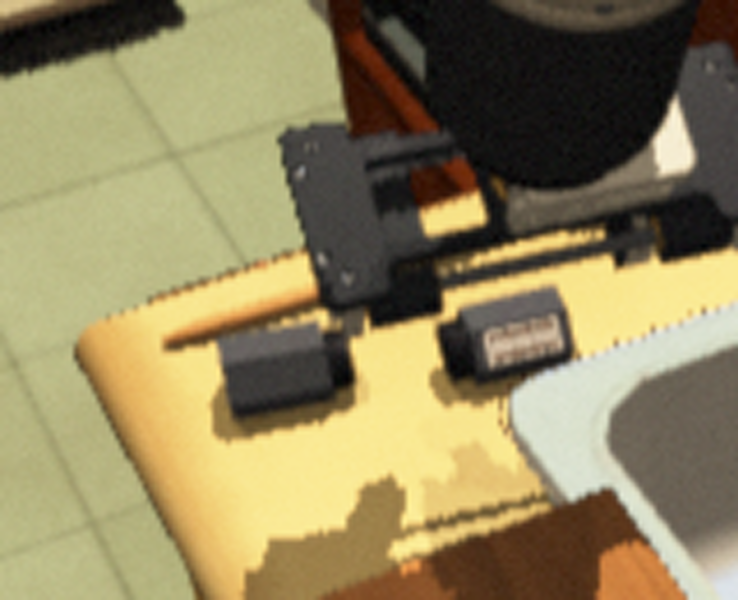

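The first roll worked: T3's label is now on the upper −y flat. Second roll.

Call:
arm_command(targets=[[[0,0,0],[2.4,14,-25],0],[[0,0,0],[2.4,14,-25],0],[[0,0,0],[1.6,10,-18],0],[[0,0,0],[1.2,7,-12],0],[[0,0,0],[0.8,4,-7],0],[[0,0,0],[0,0,0],0],[[0,0,0],[0,0,0],0]])

```text
t: 28.4
eef_pos: [0.528, 0.2305, 0.1615]
ee_rot: [3.141, 0.522, -1.744]
force: [0.3, 0.5, 0.8]
width: 0.0876
```

Call:
arm_command(targets=[[[0,0,0],[0,0,0],1],[[0,0,0],[0,0,0],1],[[0,0,0],[0,0,0],1],[[0,0,0],[0,0,0],1],[[0,0,0],[0,0,0],1],[[0,0,0],[0,0,0],1],[[0,0,0],[0,0,0],1]])

```text
t: 29.1
eef_pos: [0.5281, 0.2301, 0.1615]
ee_rot: [3.142, 0.522, -1.745]
force: [-0.4, -3.4, 4.9]
width: 0.0616
```

Call:
arm_command(targets=[[[0,0,0],[0,0,20],1],[[0,0,0],[0,0,25],1],[[-0.1032,0.0177,0],[2.6,15.2,7.8],1],[[-0.1032,0.0177,0],[2.7,15.9,6.2],1],[[-0.1032,0.0177,0],[2.8,16.4,4.5],1],[[-0.1032,0.0177,0],[2.9,16.8,2.7],1],[[-0.1032,0.0177,0],[2.9,17,0.9],1]])

```text
t: 29.8
eef_pos: [0.5415, 0.3124, 0.2285]
ee_rot: [-3.139, -0.006, -1.744]
force: [0.3, 0.3, -0.5]
width: 0.0614
```

Call:
arm_command(targets=[[[-0.1032,0.0177,0],[2.9,17,-0.9],1],[[-0.1032,0.0177,0],[2.9,16.8,-2.7],1],[[-0.1032,0.0177,0],[2.8,16.4,-4.5],1],[[-0.1032,0.0177,0],[2.7,15.9,-6.2],1],[[-0.1032,0.0177,0],[2.6,15.2,-7.9],1],[[0,0,0],[0,0,-20],1],[[0,0,0],[0,0,-14],1],[[0,0,0],[0,0,-7],1]])

```text
t: 30.6
eef_pos: [0.5553, 0.3924, 0.1631]
ee_rot: [-3.139, -0.527, -1.745]
force: [-3.5, 4.6, 6.4]
width: 0.0619
```

Call:
arm_command(targets=[[[0,0,0],[0,0,-2.5],1],[[0,0,0],[0,0,0],1],[[0,0,0],[0,0,0],1]])

```text
t: 30.9
eef_pos: [0.556, 0.3927, 0.1634]
ee_rot: [-3.137, -0.524, -1.746]
force: [-0.9, 1.0, -0.8]
width: 0.0619
```

Call:
arm_command(targets=[[[0,0,0],[0,0,-1.5],1],[[0,0,0],[0,0,0],1],[[0,0,0],[0,0,0],0.1],[[0,0,0],[0,0,0],0.1],[[0,0,0],[0,0,0],0.1],[[0,0,0],[0,0,0],0.1]])

```text
t: 31.5
eef_pos: [0.5557, 0.3926, 0.1607]
ee_rot: [-3.138, -0.526, -1.745]
force: [-0.6, -0.3, 0.6]
width: 0.0786
```

Call:
arm_command(targets=[[[0,0,0],[1.4,8.5,14.8],0],[[0,0,0],[3.5,20.5,35.8],0],[[0,0,0],[3.5,20.5,35.8],0],[[0.1032,-0.0177,0],[-4,-24,5],0],[[0.1032,-0.0177,0],[-4,-26,5],0],[[0.1032,-0.0177,0],[-4,-27,5],0],[[0.1032,-0.0177,0],[-4,-27,5],0],[[0.1032,-0.0177,0],[-4,-27,0],0]])

```text
t: 32.3
eef_pos: [0.5439, 0.3104, 0.2683]
ee_rot: [-3.138, 0.003, -1.744]
force: [0.5, 0.7, -0.2]
width: 0.0877
```

Call:
arm_command(targets=[[[0,0,0],[0,0,0],0],[[0,0,0],[0,0,0],0]])

```text
t: 32.5
eef_pos: [0.5444, 0.3105, 0.2682]
ee_rot: [-3.139, -0.002, -1.746]
force: [0.9, 0.3, 0.7]
width: 0.0875
```

Run:
```python
from h import *
i,d=snap("scene","s11");tins("scene",d); crop(i,150,130,310,260,"s11c"); i,d=snap("top","t11");tins("top",d)
delta(*tooltgt([.5423,.3111,.018],-.17,0,0,.0055))
```

```text
scene tin n 210 [0.5442 0.3075 0.0361] [259.0619 197.5143] ((542.586669921875, 309.40380859375), (28.367860794067383, 62.77805709838867), 85.17214965820312)
scene tin n 213 [0.4392 0.3421 0.0358] [209.7934 204.2066] ((442.0859680175781, 344.0463562011719), (31.094242095947266, 60.79001235961914), 76.71019744873047)
scale 4.615384615384615
top tin n 177 [0.545  0.3051 0.0359] [214.8531 256.1921] ((542.606689453125, 305.1347351074219), (13.75739860534668, 61.39236068725586), 80.28163146972656)
top tin n 164 [0.4246 0.3475 0.036 ] [191.2927 315.2317] ((424.8787841796875, 347.96014404296875), (27.49516487121582, 26.152666091918945), 79.20880889892578)
at [0.5444 0.3119 0.2673] shift mm [ -2.0902  -0.8292 -84.8347] rotvec [0.003  0.0013 0.0036] w 0.08802754552069023
```

View pics/s11c.png

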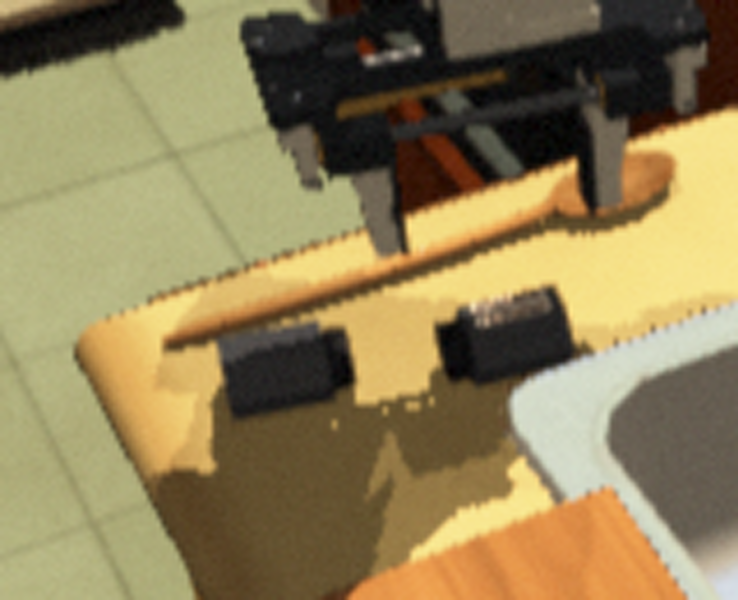

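T3's label is up at about (510,307) in the crop. Picking it level.

Call:
arm_command(targets=[[[0,0,0],[-2,-1,-30],0],[[0,0,0],[0,0,-28],0],[[0,0,0],[0,0,-17],0],[[0,0,0],[0,0,-7],0],[[0,0,0],[0,0,-3],0],[[0,0,0],[0,0,0],0]])

```text
t: 33.2
eef_pos: [0.542, 0.311, 0.1824]
ee_rot: [-3.141, -0.003, -1.744]
force: [-0.0, -0.2, 0.5]
width: 0.0876
```

Call:
arm_command(targets=[[[0,0,0],[0,0,0],1],[[0,0,0],[0,0,0],1],[[0,0,0],[0,0,0],1],[[0,0,0],[0,0,0],1],[[0,0,0],[0,0,0],1],[[0,0,0],[0,0,0],1],[[0,0,0],[0,0,0],1]])

```text
t: 33.9
eef_pos: [0.5422, 0.3105, 0.1826]
ee_rot: [-3.14, -0.001, -1.745]
force: [-1.0, 0.2, 1.2]
width: 0.0622
```

Call:
arm_command(targets=[[[0,0,0],[0,0,20],1],[[0,0,0],[0,0,40],1],[[0,0,0],[0,0,40],1],[[0,0,0.02],[-6,-30,0],1],[[0,0,0.02],[-6,-30,0],1],[[0,0,0.02],[-6,-30,0],1],[[0,0,0.02],[-6,-30,0],1],[[0,0,0.02],[-6,-30,0],1]])

```text
t: 34.7
eef_pos: [0.5115, 0.159, 0.2821]
ee_rot: [-3.14, -0.002, -1.644]
force: [0.5, 0.1, 0.1]
width: 0.0618
```

Call:
arm_command(targets=[[[0,0,0.018],[-6.6,-37,0],1],[[0,0,0.018],[-6.6,-37,0],1],[[0,0,0],[-6.6,-37,0],1],[[0,0,0],[-6.6,-37,0],1],[[0,0,0],[-6.6,-37,0],1],[[0,0,0],[-6.2,-37,0],1],[[0,0,0],[0,0,0],1],[[0,0,0],[0,0,0],1]])

```text
t: 35.5
eef_pos: [0.4726, -0.0625, 0.2823]
ee_rot: [-3.14, -0.002, -1.611]
force: [0.3, 0.7, -1.1]
width: 0.0625
```

Call:
arm_command(targets=[[[0,0,0],[0,0,-30],1],[[0,0,0],[0,0,-30],1],[[0,0,0],[0,0,-15],1],[[0,0,0],[0,0,-10],1],[[0,0,0],[0,0,-6],1],[[0,0,0],[0,0,-3.5],1],[[0,0,0],[0,0,0],1],[[0,0,0],[0,0,0],1]])

```text
t: 36.3
eef_pos: [0.4733, -0.0615, 0.1884]
ee_rot: [-3.139, -0.002, -1.608]
force: [-0.1, 0.2, -1.1]
width: 0.0619
```

Call:
arm_command(targets=[[[0,0,0],[0,0,-0.7],1],[[0,0,0],[0,0,0],0.2],[[0,0,0],[0,0,0],0.2],[[0,0,0],[0,0,0],0.2],[[0,0,0],[0,0,0],0.2]])

```text
t: 36.8
eef_pos: [0.473, -0.0617, 0.1873]
ee_rot: [-3.14, -0.002, -1.609]
force: [0.4, 0.6, -0.0]
width: 0.0701
```

Call:
arm_command(targets=[[[0,0,0],[0,0,15],0.2],[[0,0,0],[0,0,30],0.2],[[0,0,0],[0,0,40],0.2],[[0,0,0],[0,10,30],0],[[0,0,0],[0,40,0],0],[[0,0,0],[0,40,0],0],[[0,0,0],[0,40,0],0],[[0,0,0],[0,40,0],0]])

```text
t: 37.6
eef_pos: [0.4726, 0.1098, 0.3025]
ee_rot: [-3.139, -0.001, -1.609]
force: [0.2, -0.1, 0.8]
width: 0.0873
```

Run:
```python
from h import *
i,d=snap("scene","s12");tins("scene",d); crop(i,170,170,400,400,"s12c"); i,d=snap("top","t12"); tins("top",d);s=get_state(); print(s["eef_pos"],s["ee_rot"],s["force"])
```

```text
scale 2.608695652173913
top tin n 327 [0.4409 0.3451 0.0358] [192.9052 307.1346] ((442.3136901855469, 343.4836730957031), (28.857791900634766, 61.899330139160156), 76.77963256835938)
[0.4733 0.112  0.3025] [-3.1386 -0.001  -1.605 ] [-0.9247 -0.1028  0.1972]
```

View pics/s12c.png

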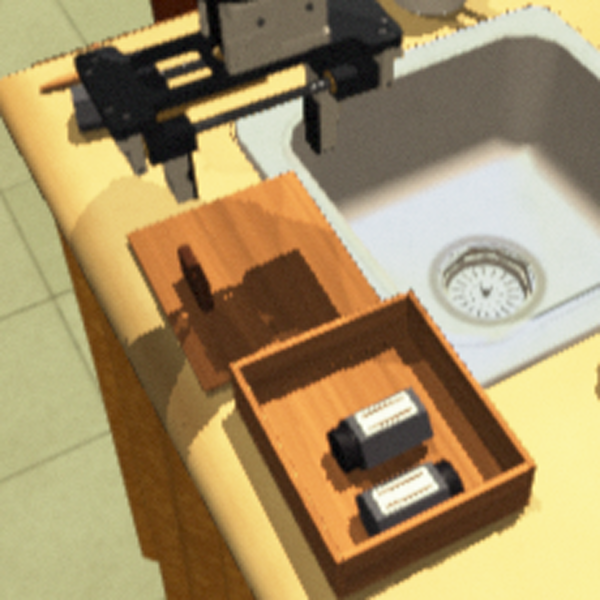

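Both tins in the box lie label up. Next is T1: the label's flat isn't visible, so it's on the +y side or the bottom. I'll roll it in +60° steps.

Run:
```python
from h import *
delta(*tooltgt([.442,.3435,.018],-.225,-np.pi/6,.1)); 
a=tooltgt([.442,.3435,.018],-.225,-np.pi/6,.1)[0];b=tooltgt([.442,.3435,.018],-.225,-np.pi/6,.0)
print((b[0]-a)*1000,b[0],b[1].as_euler('xyz'))
u=np.array([np.cos(-.225),np.sin(-.225),0]); print(u*np.pi/6)
arc(np.array([.442,.3435,.018]),u,np.pi/3,10,b[0])
```

```text
at [0.4733 0.112  0.3025] shift mm [ -1.773  360.7031 -55.0061] rotvec [-0.5187  0.0706 -0.1872] w 0.08784264311927134
[-11.1553 -48.7397 -86.6025] [0.4604 0.4239 0.1609] [ 3.1416 -0.5236 -1.7958]
[ 0.5104 -0.1168  0.    ]
rot/row [ 0.1021 -0.0234  0.    ]
[-3.4, -15.0, 7.8], [-3.6, -15.7, 6.2], [-3.7, -16.3, 4.5], [-3.8, -16.6, 2.7], [-3.8, -16.8, 0.9], [-3.8, -16.8, -0.9], [-3.8, -16.6, -2.7], [-3.7, -16.3, -4.5], [-3.6, -15.7, -6.2], [-3.4, -15.0, -7.8], 
end [0.4236 0.2631 0.1609]
```

Call:
arm_command(targets=[[[0,0,-0.0635],[0,30,0],0],[[0,0,-0.0635],[0,36,0],0],[[0,0,-0.0635],[0,36,0],0],[[-0.0729,0.0167,0],[0,36,0],0],[[-0.0729,0.0167,0],[0,36,0],0],[[-0.0729,0.0167,0],[0,36,0],0],[[-0.0729,0.0167,0],[0,36,-10],0],[[-0.0729,0.0167,0],[0,36,-15],0]])

```text
t: 38.5
eef_pos: [0.4732, 0.3916, 0.2778]
ee_rot: [-3.138, -0.377, -1.8]
force: [1.8, 0.5, 0.2]
width: 0.0874
```

Call:
arm_command(targets=[[[-0.0729,0.0167,0],[-0.8,39,-15],0],[[-0.0729,0.0167,0],[-1,39.7,-15],0],[[0,0,0],[0,0,0],0],[[0,0,0],[0,0,0],0]])

```text
t: 38.9
eef_pos: [0.471, 0.4695, 0.2447]
ee_rot: [-3.14, -0.529, -1.798]
force: [-0.3, -0.6, 0.3]
width: 0.0878
```

Run:
```python
from h import *
i,d=snap("scene","s13");tins("scene",d); crop(i,150,110,310,260,"s13c"); i,d=snap("top","t13");tins("top",d)
delta(*tooltgt([.442,.3435,.018],-.225,-np.pi/6,.0))
```

```text
scene tin n 212 [0.4389 0.3424 0.0357] [209.6321 204.2075] ((441.7900695800781, 342.2431945800781), (29.56114387512207, 61.087154388427734), 78.98861694335938)
scale 4.0
top tin n 352 [0.4396 0.3447 0.0358] [193.0653 307.8125] ((442.2610168457031, 344.2584228515625), (28.311016082763672, 61.392757415771484), 76.74264526367188)
at [0.4714 0.4682 0.2475] shift mm [-11.0125 -44.3239 -86.5896] rotvec [0.0021 0.0025 0.0027] w 0.08797301818224437
```

View pics/s13c.png

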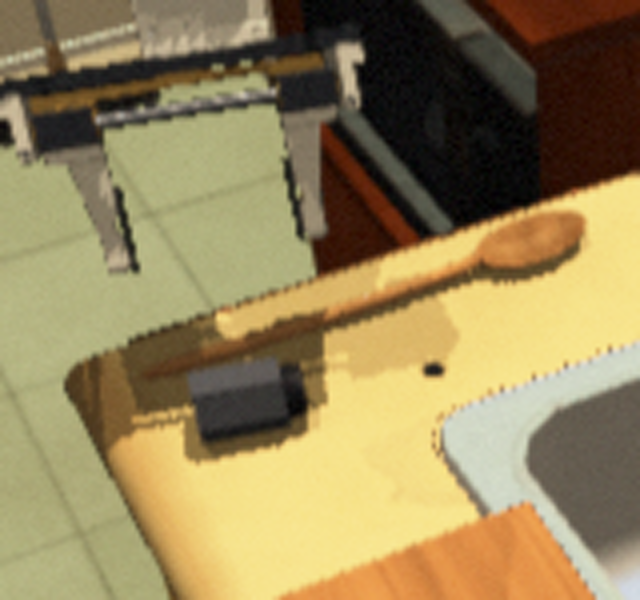

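Call:
arm_command(targets=[[[0.002,0.0025,0],[-3,-13,-25],0],[[0,0,0],[-3,-13,-25],0],[[0,0,0],[-2,-9,-18],0],[[0,0,0],[-2,-6,-12],0],[[0,0,0],[-1,-3.3,-6.6],0],[[0,0,0],[0,0,0],0],[[0,0,0],[0,0,0],0]])

```text
t: 39.7
eef_pos: [0.4606, 0.4252, 0.1617]
ee_rot: [-3.141, -0.522, -1.798]
force: [0.7, 0.0, 0.3]
width: 0.0875
```

Call:
arm_command(targets=[[[0,0,0],[0,0,0],1],[[0,0,0],[0,0,0],1],[[0,0,0],[0,0,0],1],[[0,0,0],[0,0,0],1],[[0,0,0],[0,0,0],1],[[0,0,0],[0,0,0],1],[[0,0,0],[0,0,0],1]])

```text
t: 40.4
eef_pos: [0.4601, 0.4249, 0.1607]
ee_rot: [-3.141, -0.524, -1.798]
force: [-0.5, 1.9, 2.0]
width: 0.0619
```

Call:
arm_command(targets=[[[0,0,0],[0,0,20],1],[[0,0,0],[0,0,25],1],[[0.1021,-0.0234,0],[-1.4,-19,7.8],1],[[0.1021,-0.0234,0],[-1.6,-19.7,6.2],1],[[0.1021,-0.0234,0],[-1.7,-20.3,4.5],1],[[0.1021,-0.0234,0],[-1.8,-20.6,2.7],1],[[0.1021,-0.0234,0],[-1.8,-20.8,0.9],1]])

```text
t: 41.1
eef_pos: [0.4516, 0.3234, 0.228]
ee_rot: [3.142, 0.004, -1.798]
force: [-0.4, -0.7, -0.4]
width: 0.0619
```

Run:
```python
from h import *
i,d=snap("scene","s14"); crop(i,150,110,310,260,"s14c"); i,d=snap("top","t14"); crop(i,140,220,300,340,"t14c")
```

```text
scale 4.0
scale 5.0
```

View pics/s14c.png

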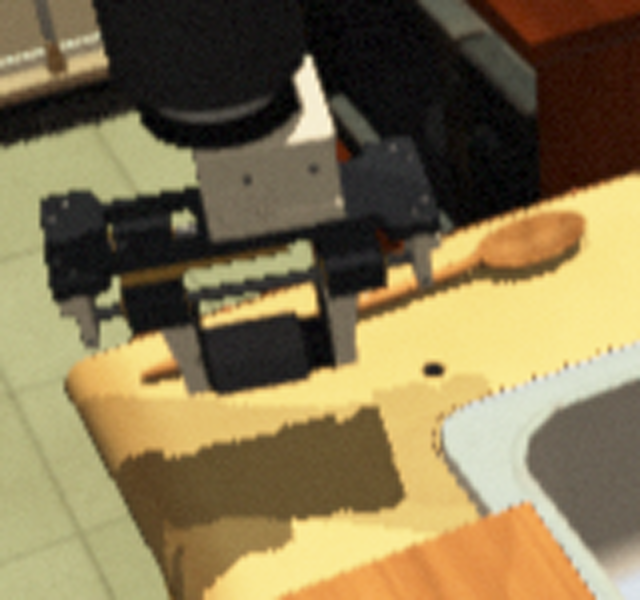

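Call:
arm_command(targets=[[[0.1021,-0.0234,0],[-1.8,-20.8,-0.9],1],[[0.1021,-0.0234,0],[-1.8,-20.6,-2.7],1],[[0.1021,-0.0234,0],[-1.7,-20.3,-4.5],1],[[0.1021,-0.0234,0],[-1.6,-19.7,-6.2],1],[[0.1021,-0.0234,0],[-1.4,-19,-7.8],1],[[0,0,0],[0,0,-20],1],[[0,0,0],[0,0,0],1],[[0,0,0],[0,0,0],1]])

```text
t: 42.0
eef_pos: [0.4438, 0.2274, 0.1866]
ee_rot: [3.135, 0.495, -1.8]
force: [-0.1, 0.5, -0.6]
width: 0.0618
```

Run:
```python
from h import *
i,d=snap("scene","s15"); crop(i,150,110,310,260,"s15c"); s=get_state(); print(s["eef_pos"],s["ee_rot"],s["q"])
```

```text
scale 4.0
[0.4438 0.2278 0.1869] [ 3.1354  0.4954 -1.7985] [ 0.6478  0.2932 -0.483  -0.6899 -0.5074 -0.3116]
```

View pics/s15c.png

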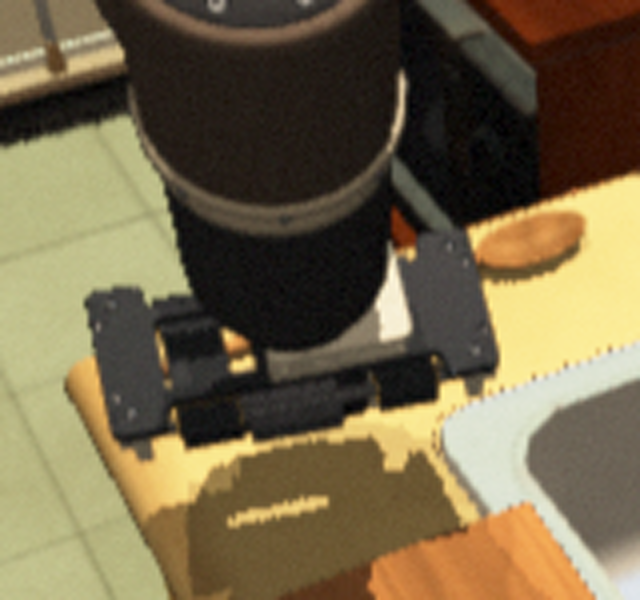

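The tilt fell short (0.495), so I'll work out the correction. The scene view doesn't show the label while the tool tilts this way.

Run:
```python
from h import *
s=get_state(); p=np.array(s["eef_pos"]); zt=R.from_euler('xyz',s["ee_rot"]).apply([0,0,1]); c=p+.165*zt; print("c",c)
g=c.copy(); g[2]=.0187
P,Rt=tooltgt(g,-.225,np.pi/6,0); delta(P,Rt); print(-100*Rt.apply([0,0,1]))
```

```text
c [0.4605 0.3045 0.0418]
at [0.4438 0.2278 0.1869] shift mm [ -1.6903  -3.7751 -25.3306] rotvec [ 0.0262 -0.0116 -0.0003] w 0.06180708006825411
[-11.1553 -48.7397  86.6025]
```

Call:
arm_command(targets=[[[0.0262,-0.0116,0],[-1.7,-3.8,-8],1],[[0,0,0],[0,0,-10],1],[[0,0,0],[0,0,-5],1],[[0,0,0],[0,0,-2.3],1],[[0,0,0],[0,0,0],1],[[0,0,0],[0,0,0],1]])

```text
t: 42.65
eef_pos: [0.442, 0.224, 0.1619]
ee_rot: [-3.141, 0.525, -1.795]
force: [-0.4, 0.3, -0.4]
width: 0.062
```

Call:
arm_command(targets=[[[0,0,0],[0,0,0],0.1],[[0,0,0],[0,0,0],0.1],[[0,0,0],[0,0,0],0.1],[[0,0,0],[0,0,0],0.1]])

```text
t: 43.05
eef_pos: [0.442, 0.2237, 0.1617]
ee_rot: [-3.141, 0.525, -1.796]
force: [-1.0, -0.9, 0.1]
width: 0.0785
```

Call:
arm_command(targets=[[[0,0,0],[-1.7,-7.3,13],0],[[0,0,0],[-4.7,-20.7,36.8],0],[[0,0,0],[-4.7,-20.7,36.8],0],[[0,0,0],[-2,-10,18],0],[[0,0,0],[0,0,0],0]])

```text
t: 43.55
eef_pos: [0.4289, 0.1638, 0.27]
ee_rot: [-3.135, 0.528, -1.794]
force: [0.4, 0.7, -0.4]
width: 0.0878
```

Run:
```python
from h import *
i,d=snap("scene","s16"); tins("scene",d);crop(i,150,110,310,260,"s16c"); i,d=snap("top","t16");tins("top",d); crop(i,140,220,300,340,"t16c"); s=get_state(); print(s["eef_pos"],s["ee_rot"])
```

```text
scene tin n 226 [0.4572 0.3019 0.0358] [224.1991 211.9248] ((460.224609375, 301.6908264160156), (28.739364624023438, 60.89988327026367), 76.07830047607422)
scale 4.0
top tin n 354 [0.4585 0.3044 0.0358] [213.3814 298.8644] ((461.3212585449219, 304.3201904296875), (28.223485946655273, 61.578651428222656), 76.24800872802734)
scale 5.0
[0.4286 0.1646 0.2672] [-3.1391  0.5262 -1.7958]
```

View pics/s16c.png

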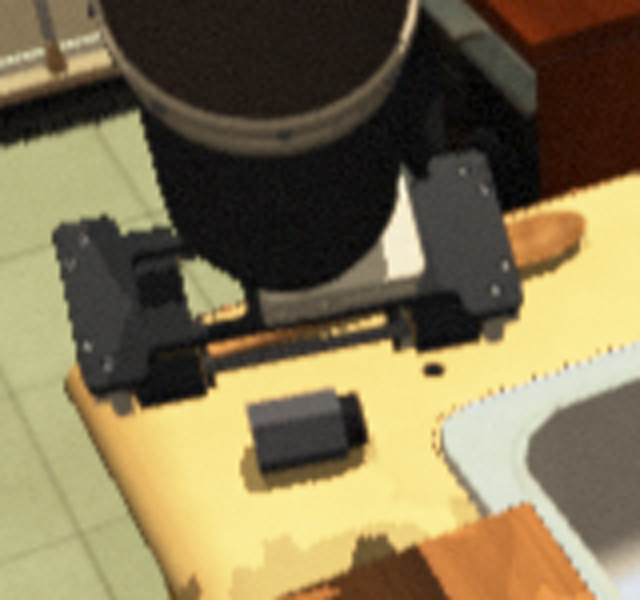

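View pics/t16c.png

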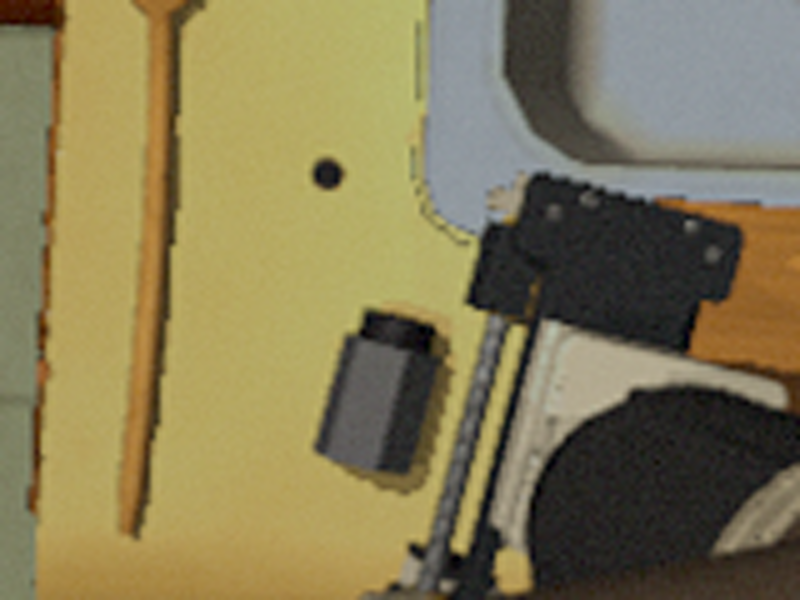

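Run:
```python
from h import *
c=[.4608,.3035,.018]
delta(*tooltgt(c,-.23,-np.pi/6,.11)); a=tooltgt(c,-.23,-np.pi/6,.11)[0];b=tooltgt(c,-.23,-np.pi/6,0)[0];print((b-a)*1000)
P=cloud("top",np.load("pics/t16.npy")); print(P[int(220+172/5),int(140+328/5)])
```

```text
at [0.4286 0.1646 0.2672] shift mm [ 63.5567 272.8065 -11.0325] rotvec [-1.0222  0.2393 -0.0045] w 0.08761508254117258
[-12.5388 -53.5517 -95.2628]
[0.551  0.3332 0.0047]
```

Call:
arm_command(targets=[[[-0.0852,0.0199,0],[5.3,22.7,-0.9],0],[[-0.0852,0.0199,0],[5.3,22.7,-0.9],0],[[-0.0852,0.0199,0],[5.3,22.7,-0.9],0],[[-0.0852,0.0199,0],[5.3,22.7,-0.9],0],[[-0.0852,0.0199,0],[5.3,22.7,-0.9],0],[[-0.0852,0.0199,0],[5.3,22.7,-0.9],0]])

```text
t: 44.25
eef_pos: [0.4603, 0.3023, 0.2595]
ee_rot: [3.14, -0.006, -1.796]
force: [0.2, -0.7, -0.8]
width: 0.0879
```

Call:
arm_command(targets=[[[-0.0852,0.0199,0],[5.3,22.7,-0.9],0],[[-0.0852,0.0199,0],[5.3,22.7,-0.9],0],[[-0.0852,0.0199,0],[5.3,22.7,-0.9],0],[[-0.0852,0.0199,0],[5.3,22.7,-0.9],0],[[-0.0852,0.0199,0],[5.3,22.7,-0.9],0],[[-0.0852,0.0199,0],[5.3,22.7,-0.9],0],[[0,0,0],[0,0,0],0],[[0,0,0],[0,0,0],0]])

```text
t: 45.05
eef_pos: [0.492, 0.4379, 0.2527]
ee_rot: [3.136, -0.528, -1.795]
force: [0.1, -0.7, -0.6]
width: 0.0873
```

Run:
```python
from h import *
c=[.4608,.3035,.018]
delta(*tooltgt(c,-.23,-np.pi/6,0))
u=np.array([np.cos(-.23),np.sin(-.23),0])
arc(np.array(c),u,np.pi/3,12,tooltgt(c,-.23,-np.pi/6,0)[0])
```

```text
at [0.492  0.4379 0.2527] shift mm [-12.4144 -54.0251 -91.85  ] rotvec [ 0.0031 -0.0052 -0.0035] w 0.08725033891345468
rot/row [ 0.085  -0.0199  0.    ]
[-2.9, -12.4, 6.6], [-3.0, -12.9, 5.5], [-3.1, -13.4, 4.3], [-3.2, -13.7, 3.1], [-3.3, -13.9, 1.9], [-3.3, -14.0, 0.6], [-3.3, -14.0, -0.6], [-3.3, -13.9, -1.9], [-3.2, -13.7, -3.1], [-3.1, -13.4, -4.3], [-3.0, -12.9, -5.5], [-2.9, -12.4, -6.6], 
end [0.442  0.2232 0.1609]
```

Call:
arm_command(targets=[[[0,0,0],[-3.5,-15,-26],0],[[0,0,0],[-3.5,-15,-26],0],[[0,0,0],[-2.4,-11,-18],0],[[0,0,0],[-2,-8,-13],0],[[0,0,0],[-1,-5,-8],0],[[0,0,0],[0,0,0],0],[[0,0,0],[0,0,0],0]])

```text
t: 45.75
eef_pos: [0.4803, 0.3835, 0.165]
ee_rot: [3.139, -0.524, -1.796]
force: [0.0, -0.0, 0.7]
width: 0.0873
```

Call:
arm_command(targets=[[[0,0,0],[0,0,0],1],[[0,0,0],[0,0,0],1],[[0,0,0],[0,0,0],1],[[0,0,0],[0,0,0],1],[[0,0,0],[0,0,0],1],[[0,0,0],[0,0,0],1],[[0,0,0],[0,0,0],1]])

```text
t: 46.45
eef_pos: [0.48, 0.3836, 0.1645]
ee_rot: [3.138, -0.525, -1.796]
force: [-2.3, 1.3, 3.2]
width: 0.0621
```

Call:
arm_command(targets=[[[0,0,0],[0,0,20],1],[[0,0,0],[0,0,25],1],[[0.085,-0.0199,0],[-2.9,-12.4,6.6],1],[[0.085,-0.0199,0],[-3,-12.9,5.5],1],[[0.085,-0.0199,0],[-3.1,-13.4,4.3],1],[[0.085,-0.0199,0],[-3.2,-13.7,3.1],1],[[0.085,-0.0199,0],[-3.3,-13.9,1.9],1],[[0.085,-0.0199,0],[-3.3,-14,0.6],1]])

```text
t: 47.25
eef_pos: [0.461, 0.3023, 0.2315]
ee_rot: [3.141, 0.002, -1.797]
force: [0.6, -0.0, -1.5]
width: 0.0619
```

Call:
arm_command(targets=[[[0.085,-0.0199,0],[-3.3,-14,-0.6],1],[[0.085,-0.0199,0],[-3.3,-13.9,-1.9],1],[[0.085,-0.0199,0],[-3.2,-13.7,-3.1],1],[[0.085,-0.0199,0],[-3.1,-13.4,-4.3],1],[[0.085,-0.0199,0],[-3,-12.9,-5.5],1],[[0.085,-0.0199,0],[-2.9,-12.4,-6.6],1],[[0,0,0],[0,0,0],1],[[0,0,0],[0,0,0],1]])

```text
t: 48.05
eef_pos: [0.4433, 0.2218, 0.2094]
ee_rot: [-3.141, 0.52, -1.8]
force: [0.3, -0.2, 0.0]
width: 0.0616
```

Run:
```python
from h import *
s=get_state(); p=np.array(s["eef_pos"]); zt=R.from_euler('xyz',s["ee_rot"]).apply([0,0,1]); c=p+.165*zt; print("c",c,s["ee_rot"])
g=c.copy(); g[2]=.0187
P,Rt=tooltgt(g,-.23,np.pi/6,0); delta(P,Rt); print(-100*Rt.apply([0,0,1]))
```

```text
c [0.462  0.3017 0.0663] [-3.1411  0.5201 -1.7998]
at [0.4433 0.2218 0.2094] shift mm [ -0.1073  -0.4829 -47.8368] rotvec [ 0.0035 -0.0004 -0.0007] w 0.06162006025075983
[-11.3989 -48.6833  86.6025]
```

Call:
arm_command(targets=[[[0.0035,0,0],[0,0,-20],1],[[0,0,0],[0,0,-15],1],[[0,0,0],[0,0,-6],1],[[0,0,0],[0,0,-3.5],1],[[0,0,0],[0,0,0],1],[[0,0,0],[0,0,0],1]])

```text
t: 48.65
eef_pos: [0.4426, 0.2231, 0.1653]
ee_rot: [-3.141, 0.526, -1.796]
force: [0.7, 0.1, -1.8]
width: 0.0619
```

Call:
arm_command(targets=[[[0,0,0],[0,0,0],0.1],[[0,0,0],[0,0,0],0.1],[[0,0,0],[0,0,0],0.1],[[0,0,0],[0,0,0],0.1]])

```text
t: 49.05
eef_pos: [0.4425, 0.2228, 0.1651]
ee_rot: [-3.141, 0.526, -1.796]
force: [-0.4, -0.2, 0.3]
width: 0.0784
```

Call:
arm_command(targets=[[[0,0,0],[-1.7,-7.3,13],0],[[0,0,0],[-4.7,-20.7,36.8],0],[[0,0,0],[-4.7,-20.7,36.8],0],[[0,0,0],[-2,-10,18],0],[[0,0,0],[0,0,0],0]])

```text
t: 49.55
eef_pos: [0.4295, 0.1629, 0.2733]
ee_rot: [-3.135, 0.529, -1.794]
force: [-0.1, 0.4, -0.2]
width: 0.0879
```

Run:
```python
from h import *
i,d=snap("scene","s17"); tins("scene",d);crop(i,150,110,310,260,"s17c"); i,d=snap("top","t17");tins("top",d); crop(i,140,220,300,340,"t17c"); s=get_state(); print(s["eef_pos"],s["ee_rot"])
```

```text
scene tin n 225 [0.4594 0.3043 0.0359] [224.7244 210.8933] ((462.3143615722656, 305.6894836425781), (27.642454147338867, 61.79664993286133), 78.3373031616211)
scale 4.0
top tin n 353 [0.4598 0.3076 0.0357] [211.8329 298.2125] ((462.8006591796875, 307.189697265625), (29.12853240966797, 61.76234436035156), 78.03295135498047)
scale 5.0
[0.4291 0.1636 0.2705] [-3.1396  0.5273 -1.7964]
```

View pics/s17c.png

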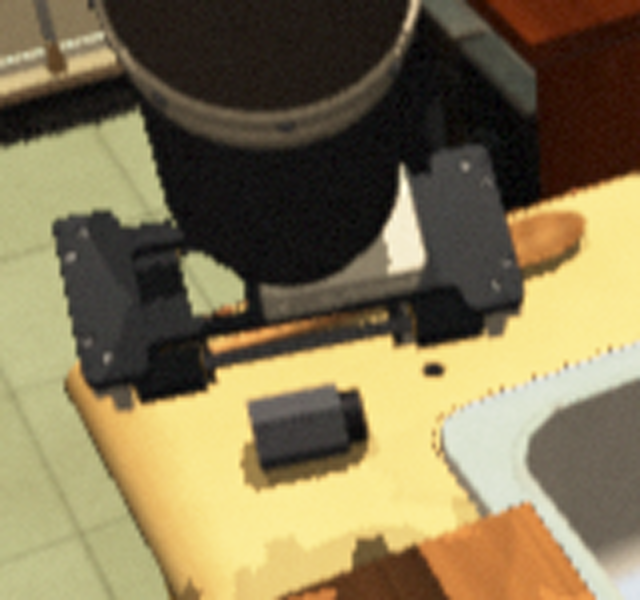

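View pics/t17c.png

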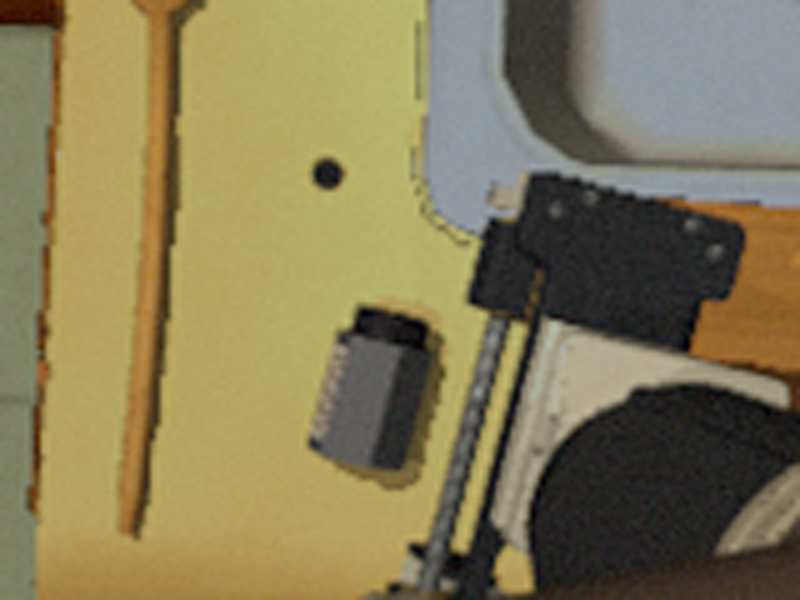

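In the top crop the label now shows as a sliver on T1's +y upper flat, at about (328,390), so one more +60° roll will do it.

Run:
```python
from h import *
c=[.4625,.3062,.018]
delta(*tooltgt(c,-.215,-np.pi/6,.11)); a=tooltgt(c,-.215,-np.pi/6,.11)[0];b=tooltgt(c,-.215,-np.pi/6,0)[0];print((b-a)*1000)
u=np.array([np.cos(-.215),np.sin(-.215),0])
arc(np.array(c),u,np.pi/3,12,b)
```

```text
at [0.4291 0.1636 0.2705] shift mm [ 62.7513 276.9036 -14.3398] rotvec [-1.025   0.2317  0.0096] w 0.08774406813760591
[-11.7341 -53.7337 -95.2628]
rot/row [ 0.0853 -0.0186  0.    ]
[-2.7, -12.5, 6.6], [-2.8, -13.0, 5.5], [-2.9, -13.4, 4.3], [-3.0, -13.7, 3.1], [-3.0, -13.9, 1.9], [-3.1, -14.0, 0.6], [-3.1, -14.0, -0.6], [-3.0, -13.9, -1.9], [-3.0, -13.7, -3.1], [-2.9, -13.4, -4.3], [-2.8, -13.0, -5.5], [-2.7, -12.5, -6.6], 
end [0.4449 0.2256 0.1609]
```

Call:
arm_command(targets=[[[-0.0854,0.0193,0],[5.2,23.1,0],0],[[-0.0854,0.0193,0],[5.2,23.1,0],0],[[-0.0854,0.0193,0],[5.2,23.1,0],0],[[-0.0854,0.0193,0],[5.2,23.1,0],0],[[-0.0854,0.0193,0],[5.2,23.1,0],0],[[-0.0854,0.0193,0],[5.2,23.1,0],0]])

```text
t: 50.25
eef_pos: [0.4602, 0.3038, 0.2682]
ee_rot: [-3.14, -0.005, -1.795]
force: [0.8, 0.1, -0.3]
width: 0.0877
```

Call:
arm_command(targets=[[[-0.0854,0.0193,0],[5.2,23.1,-2],0],[[-0.0854,0.0193,0],[5.2,23.1,-2],0],[[-0.0854,0.0193,0],[5.2,23.1,-2],0],[[-0.0854,0.0193,0],[5.2,23.1,-2],0],[[-0.0854,0.0193,0],[5.2,23.1,-2],0],[[-0.0854,0.0193,0],[5.2,23.1,-2],0],[[0,0,0.01],[0,0,0],0],[[0,0,0],[0,0,0],0]])

```text
t: 51.05
eef_pos: [0.4913, 0.4418, 0.2547]
ee_rot: [-3.14, -0.528, -1.785]
force: [-0.7, -0.8, -0.3]
width: 0.0876
```

Run:
```python
from h import *
delta(*tooltgt([.4625,.3062,.018],-.215,-np.pi/6,0))
```

```text
at [0.4913 0.4418 0.2547] shift mm [-11.1636 -54.9595 -93.8375] rotvec [ 0.0043  0.0009 -0.0021] w 0.08755256938268548
```

Call:
arm_command(targets=[[[0.004,0,0],[-3,-15,-26],0],[[0,0,0],[-3,-15,-26],0],[[0,0,0],[-2.2,-11,-18],0],[[0,0,0],[-2,-8,-14],0],[[0,0,0],[-1,-6,-9.3],0],[[0,0,0],[0,0,0],0],[[0,0,0],[0,0,0],0]])

```text
t: 51.75
eef_pos: [0.4808, 0.3864, 0.1648]
ee_rot: [-3.138, -0.52, -1.786]
force: [0.4, 0.8, 0.1]
width: 0.0873
```

Call:
arm_command(targets=[[[0,0,0],[0,0,0],1],[[0,0,0],[0,0,0],1],[[0,0,0],[0,0,0],1],[[0,0,0],[0,0,0],1],[[0,0,0],[0,0,0],1],[[0,0,0],[0,0,0],1],[[0,0,0],[0,0,0],1]])

```text
t: 52.45
eef_pos: [0.4805, 0.3865, 0.1643]
ee_rot: [-3.139, -0.521, -1.786]
force: [-2.3, 0.8, 3.3]
width: 0.0617
```

Call:
arm_command(targets=[[[0,0,0],[0,0,20],1],[[0,0,0],[0,0,25],1],[[0.0853,-0.0186,0],[-2.7,-12.5,6.6],1],[[0.0853,-0.0186,0],[-2.8,-13,5.5],1],[[0.0853,-0.0186,0],[-2.9,-13.4,4.3],1],[[0.0853,-0.0186,0],[-3,-13.7,3.1],1],[[0.0853,-0.0186,0],[-3,-13.9,1.9],1],[[0.0853,-0.0186,0],[-3.1,-14,0.6],1]])

```text
t: 53.25
eef_pos: [0.4628, 0.305, 0.2313]
ee_rot: [-3.139, 0.007, -1.786]
force: [0.3, -0.4, -1.9]
width: 0.0615
```

Call:
arm_command(targets=[[[0.0853,-0.0186,0],[-3.1,-14,-0.6],1],[[0.0853,-0.0186,0],[-3,-13.9,-1.9],1],[[0.0853,-0.0186,0],[-3,-13.7,-3.1],1],[[0.0853,-0.0186,0],[-2.9,-13.4,-4.3],1],[[0.0853,-0.0186,0],[-2.8,-13,-5.5],1],[[0.0853,-0.0186,0],[-2.7,-12.5,-6.6],1],[[0,0,0],[0,0,0],1],[[0,0,0],[0,0,0],1]])

```text
t: 54.05
eef_pos: [0.4464, 0.2243, 0.2092]
ee_rot: [-3.14, 0.524, -1.79]
force: [-0.2, -0.2, -1.1]
width: 0.0616
```

Run:
```python
from h import *
s=get_state(); p=np.array(s["eef_pos"]); zt=R.from_euler('xyz',s["ee_rot"]).apply([0,0,1]); c=p+.165*zt; print("c",c,s["ee_rot"])
g=c.copy(); g[2]=.0187
P,Rt=tooltgt(g,-.215,np.pi/6,0); delta(P,Rt); print(-100*Rt.apply([0,0,1]))
```

```text
c [0.4646 0.3049 0.0664] [-3.1399  0.5245 -1.7898]
at [0.4464 0.2243 0.2092] shift mm [  0.6131  -0.01   -47.6196] rotvec [-0.0005  0.0016  0.0048] w 0.06161811796609696
[-10.6674 -48.8488  86.6025]
```

Call:
arm_command(targets=[[[0,0,0],[0,0,-20],1],[[0,0,0],[0,0,-15],1],[[0,0,0],[0,0,-6],1],[[0,0,0],[0,0,-3.7],1],[[0,0,0],[0,0,0],1],[[0,0,0],[0,0,0],1]])

```text
t: 54.65
eef_pos: [0.4457, 0.2256, 0.1649]
ee_rot: [-3.139, 0.527, -1.785]
force: [-0.1, -0.2, -0.4]
width: 0.062
```

Call:
arm_command(targets=[[[0,0,0],[0,0,0],0.1],[[0,0,0],[0,0,0],0.1],[[0,0,0],[0,0,0],0.1],[[0,0,0],[0,0,0],0.1]])

```text
t: 55.05
eef_pos: [0.4456, 0.2253, 0.1647]
ee_rot: [-3.139, 0.527, -1.786]
force: [0.1, -0.4, 0.4]
width: 0.078
```

Call:
arm_command(targets=[[[0,0,0],[-1.7,-7.3,13],0],[[0,0,0],[-4.7,-20.7,36.8],0],[[0,0,0],[-4.7,-20.7,36.8],0],[[-0.087,0.019,0],[5,22,3],0],[[-0.087,0.019,0],[6,27,3],0],[[-0.087,0.019,0],[6,27,3],0],[[-0.087,0.019,0],[6,27,3],0],[[-0.0815,0.0178,0],[6,27,0],0]])

```text
t: 55.85
eef_pos: [0.4634, 0.3074, 0.265]
ee_rot: [-3.136, 0.085, -1.786]
force: [0.3, 0.1, -0.1]
width: 0.0876
```

Call:
arm_command(targets=[[[-0.0815,0.0178,0],[0,0,0],0],[[0,0,0],[0,0,0],0],[[0,0,0],[0,0,0],0]])

```text
t: 56.15
eef_pos: [0.4631, 0.3062, 0.2632]
ee_rot: [-3.139, 0.006, -1.786]
force: [-0.4, -0.7, -0.2]
width: 0.0875
```

Run:
```python
from h import *
i,d=snap("scene","s18"); tins("scene",d);crop(i,150,130,310,260,"s18c"); i,d=snap("top","t18");tins("top",d); s=get_state(); print(s["eef_pos"],s["ee_rot"])
```

```text
scene tin n 214 [0.461  0.3067 0.0362] [224.9673 209.9159] ((464.0439147949219, 307.41912841796875), (28.465900421142578, 61.31328201293945), 72.01334381103516)
scale 4.615384615384615
top tin n 77 [0.4587 0.3002 0.0353] [215.5325 298.8312] ((459.64471435546875, 299.2712097167969), (7.208090305328369, 53.79844284057617), 77.13683319091797)
[0.4633 0.3057 0.2635] [-3.1392  0.006  -1.7871]
```

View pics/s18c.png

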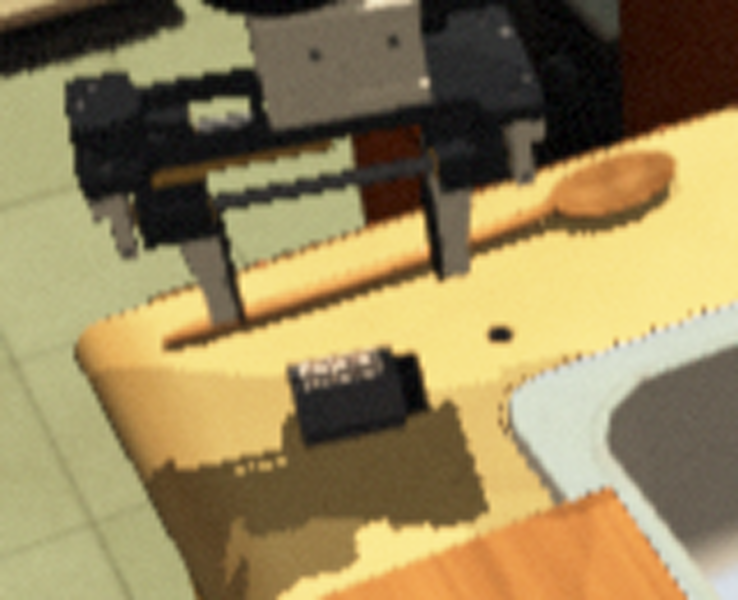

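T1's label is up. Picking it level.

Call:
arm_command(targets=[[[-0.006,0.0013,0],[1,2,-30],0],[[0,0,0],[0,0,-26],0],[[0,0,0],[0,0,-15],0],[[0,0,0],[0,0,-7],0],[[0,0,0],[0,0,-3],0],[[0,0,0],[0,0,0],0]])

```text
t: 56.85
eef_pos: [0.4647, 0.3084, 0.1825]
ee_rot: [-3.139, -0.002, -1.787]
force: [-0.7, 0.3, 0.4]
width: 0.0879
```

Call:
arm_command(targets=[[[0,0,0],[0,0,0],1],[[0,0,0],[0,0,0],1],[[0,0,0],[0,0,0],1],[[0,0,0],[0,0,0],1],[[0,0,0],[0,0,0],1],[[0,0,0],[0,0,0],1],[[0,0,0],[0,0,0],1]])

```text
t: 57.55
eef_pos: [0.4645, 0.3088, 0.1824]
ee_rot: [-3.139, -0.002, -1.786]
force: [-1.3, 0.0, 5.1]
width: 0.0618
```

Call:
arm_command(targets=[[[0,0,0],[0,0,20],1],[[0,0,0],[0,0,40],1],[[0,0,0],[0,0,40],1],[[0,0,0.03],[1,-30,0],1],[[0,0,0.03],[1,-40,0],1],[[0,0,0.03],[1,-40,0],1],[[0,0,0.03],[1,-40,0],1],[[0,0,0.03],[1,-40,0],1]])

```text
t: 58.35
eef_pos: [0.469, 0.1171, 0.2818]
ee_rot: [-3.14, -0.003, -1.634]
force: [0.8, -0.5, -0.7]
width: 0.0621
```

Run:
```python
from h import *
yaw=-.0372; c=np.array([.4728,-.0622])+.048*np.array([-np.sin(yaw),np.cos(yaw)]); print(c)
delta(*tooltgt([c[0],c[1],.118],yaw,0,0,.0055))
```

```text
[ 0.4746 -0.0142]
at [0.469  0.1171 0.2818] shift mm [   5.6046 -131.2905    0.6633] rotvec [0.0026 0.002  0.0263] w 0.062057589138494754
```

Call:
arm_command(targets=[[[0,0,0.013],[1.4,-33,0],1],[[0,0,0.013],[1.4,-33,0],1],[[0,0,0],[1.4,-33,0],1],[[0,0,0],[1.4,-32.3,0],1],[[0,0,0],[0,0,0],1],[[0,0,0],[0,0,0],1]])

```text
t: 58.95
eef_pos: [0.4749, -0.0134, 0.2818]
ee_rot: [-3.14, -0.002, -1.612]
force: [0.6, 1.2, -0.7]
width: 0.0616
```

Call:
arm_command(targets=[[[0,0,0],[0,-0.5,-30],1],[[0,0,0],[0,0,-30],1],[[0,0,0],[0,0,-15],1],[[0,0,0],[0,0,-10],1],[[0,0,0],[0,0,-6],1],[[0,0,0],[0,0,-3],1],[[0,0,0],[0,0,0],1],[[0,0,0],[0,0,0],1]])

```text
t: 59.75
eef_pos: [0.4753, -0.013, 0.1886]
ee_rot: [-3.138, -0.002, -1.61]
force: [-0.1, -0.2, -1.7]
width: 0.0618
```

Call:
arm_command(targets=[[[0,0,0],[0,0,-0.9],1],[[0,0,0],[0,0,0],0.2],[[0,0,0],[0,0,0],0.2],[[0,0,0],[0,0,0],0.2],[[0,0,0],[0,0,0],0.2]])

```text
t: 60.25
eef_pos: [0.4751, -0.0132, 0.1872]
ee_rot: [-3.139, -0.002, -1.61]
force: [-0.7, -0.2, 0.4]
width: 0.0698
```

Call:
arm_command(targets=[[[0,0,0],[0,0,15],0.2],[[0,0,0],[0,0,30],0.2],[[0,0,0],[0,0,40],0.2],[[0,0,0],[0,10,20],0],[[0,0,0],[-10,40,0],0],[[0,0,0],[-15,40,0],0],[[0,0,0],[-15,35,0],0],[[0,0,0],[-10,6,0],0]])

```text
t: 61.05
eef_pos: [0.4245, 0.1202, 0.2924]
ee_rot: [-3.138, -0.002, -1.608]
force: [0.3, -0.9, -0.4]
width: 0.0877
```

Run:
```python
from h import *
i,d=snap("scene","s19"); crop(i,170,170,400,400,"s19c"); j,d2=snap("top","t19"); crop(j,240,240,460,350,"t19c"); s=get_state(); print(s["eef_pos"],s["ee_rot"],s["width"])
P=cloud("scene",d)
m=(P[...,2]>0.030)&(P[...,2]<0.047)&(abs(P[...,0]-.4728)<.056)&(abs(P[...,1]+.0622)<.072); print("tin tops z",np.percentile(P[m][:,2],[5,50,95]))
m=(P[...,2]>0.006)&(P[...,2]<0.018)&(P[...,1]>.02)&(P[...,1]<.24)&(P[...,0]>.38)&(P[...,0]<.565)
q=P[m];print("lid",m.sum(),q.mean(0),cv2.minAreaRect((q[:,:2]*1000).astype(np.float32)))
t=(P[...,2]>0.025)&(P[...,2]<0.05)&(abs(P[...,0]-.42)<.03)&(abs(P[...,1]-.118)<.04)
q=P[t]; print("tab",t.sum(),q.mean(0),cv2.minAreaRect((q[:,:2]*1000).astype(np.float32)))
```

```text
scale 2.608695652173913
scale 3.6363636363636362
[0.424  0.1185 0.2922] [-3.1395 -0.0024 -1.6075] 0.08729106602281916
tin tops z [0.0318 0.0407 0.0437]
lid 4394 [0.4677 0.1157 0.0135] ((476.5192565917969, 137.59405517578125), (209.56564331054688, 164.84979248046875), 88.11565399169922)
tab 146 [0.4209 0.1128 0.0409] ((422.2533874511719, 116.3341064453125), (43.88536071777344, 10.551691055297852), 86.56763458251953)
```

View pics/s19c.png

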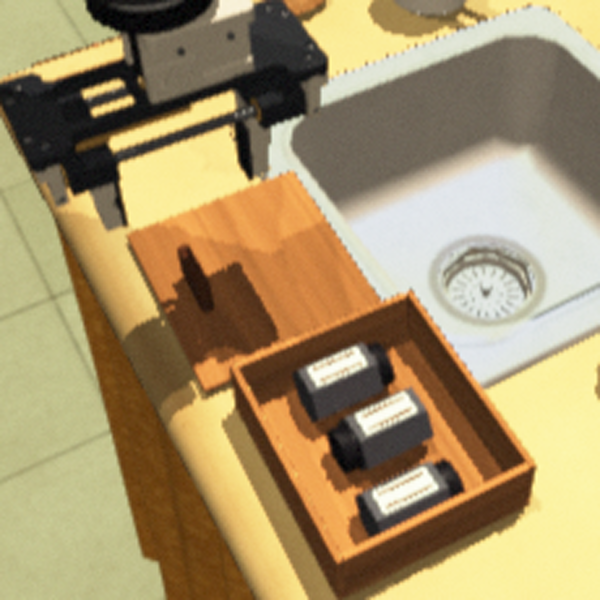

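View pics/t19c.png

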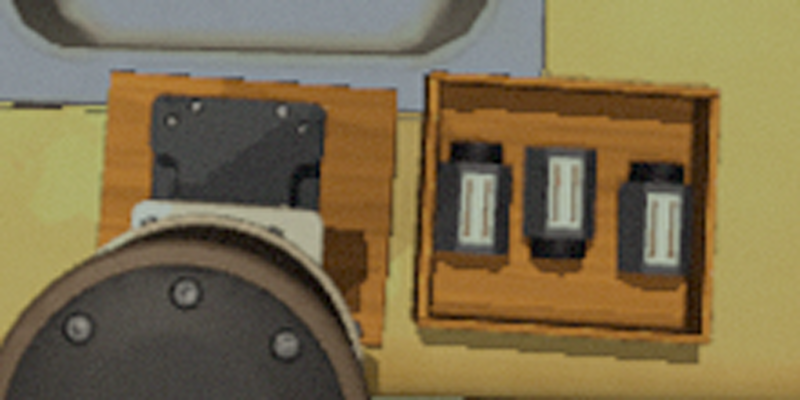

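All three tins lie label up on the box floor, and the lid is where I left it. Regripping the tab.

Call:
arm_command(targets=[[[0,0,0],[-2,-0.8,-30],0],[[0,0,0],[0,0,-30],0],[[0,0,0],[0,0,-20],0],[[0,0,0],[0,0,-10],0],[[0,0,0],[0,0,-5],0],[[0,0,0],[0,0,-1.7],0],[[0,0,0],[0,0,0],0]])

```text
t: 61.85
eef_pos: [0.4234, 0.117, 0.1959]
ee_rot: [-3.139, -0.002, -1.61]
force: [-0.6, 0.2, 0.1]
width: 0.0877
```

Run:
```python
from h import *
s=get_state(); print(s["eef_pos"],s["ee_rot"],s["force"],s["width"])
Rt=R.from_euler('xyz',[np.pi,0,-1.608]); delta(np.array([.422,.1177,.1955]),Rt)
```

```text
[0.4234 0.117  0.1959] [-3.1386 -0.002  -1.6101] [-0.6154  0.2383  0.0748] 0.08772569196251839
at [0.4234 0.117  0.1959] shift mm [-1.3855  0.6783 -0.3704] rotvec [0.0021 0.0029 0.0021] w 0.08772569196251839
```

Call:
arm_command(targets=[[[0.002,0.003,0.002],[-1.4,0.7,0],1],[[0,0,0],[0,0,0],1],[[0,0,0],[0,0,0],1],[[0,0,0],[0,0,0],1],[[0,0,0],[0,0,0],1],[[0,0,0],[0,0,0],1],[[0,0,0],[0,0,0],1],[[0,0,0],[0,0,0],1]], squeeze=40)

```text
t: 62.65
eef_pos: [0.4216, 0.1177, 0.1954]
ee_rot: [3.141, -0.001, -1.608]
force: [0.2, 1.3, 0.4]
width: 0.0293
```

Call:
arm_command(targets=[[[0,0,0],[0,0,0],1],[[0,0,0],[0,0,0],1],[[0,0,0],[0,0,0],1],[[0,0,0],[0,0,0],1],[[0,0,0],[0,0,0],1],[[0,0,0],[0,0,0],1],[[0,0,0],[0,0,0],1],[[0,0,0],[0,0,0],1]])

```text
t: 63.45
eef_pos: [0.4217, 0.1177, 0.1958]
ee_rot: [3.141, -0.0, -1.608]
force: [-2.2, -1.2, 6.3]
width: 0.0101
```

Call:
arm_command(targets=[[[0,0,0],[0,0,10],1],[[0,0,0],[0,0,30],1],[[0,0,0],[0,0,40],1],[[0,0,0],[0,0,30],1],[[0,0,0],[0,0,0],1],[[0,0,0],[0,0,0],1]])

```text
t: 64.05
eef_pos: [0.4212, 0.1175, 0.3059]
ee_rot: [3.141, 0.001, -1.608]
force: [-0.3, -0.0, -3.4]
width: 0.0096
```

Run:
```python
from h import *
i,d=snap("scene","s20"); crop(i,170,150,400,400,"s20c"); s=get_state(); print(s["eef_pos"],s["ee_rot"],s["width"],s["moment"],s["force"])
P=cloud("scene",d); z0=s["eef_pos"][2]-.240+.056
m=(abs(P[...,2]-z0)<.012)&(P[...,1]>.01)&(P[...,1]<.22)&(P[...,0]>.44)&(P[...,0]<.56)
q=P[m]; A=np.c_[q[:,:2],np.ones(len(q))]; k=np.linalg.lstsq(A,q[:,2],rcond=None)[0]; print("slope",k[:2],len(q),z0,q[:,2].mean())
delta(np.array([.4288,-.0608,.30]),R.from_euler('xyz',[np.pi,0,-1.608]))
```

```text
scale 2.4
[0.421  0.1173 0.305 ] [ 3.1399 -0.0006 -1.6085] 0.009499225004683459 [ 0.0598  0.0916 -0.0674] [-0.6199 -0.8162 -2.9706]
slope [0.0012 0.0042] 2829 0.12095945927347701 0.12280964711234447
at [0.421  0.1173 0.305 ] shift mm [   7.8148 -178.1151   -4.9595] rotvec [ 0.0005 -0.0017  0.0005] w 0.009499225004683459
```

View pics/s20c.png

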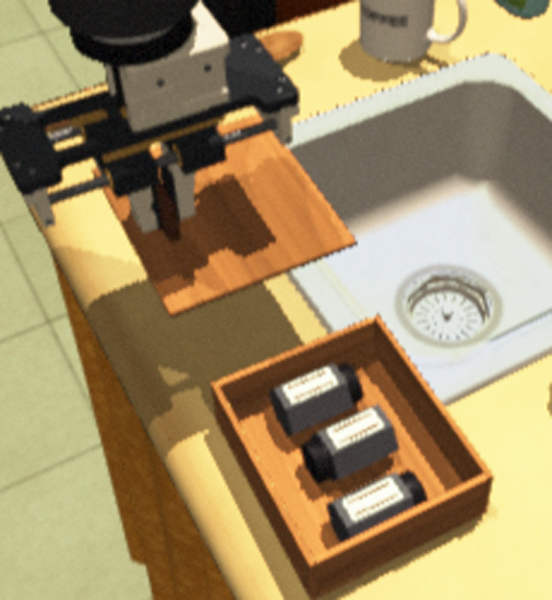

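The lid hangs level. Moving it over the box.

Call:
arm_command(targets=[[[0,-0.001,0],[1.1,-18,0],1],[[0,0,0],[1.1,-28,0],1],[[0,0,0],[1.1,-28,0],1],[[0,0,0],[1.1,-28,0],1],[[0,0,0],[1.1,-28,0],1],[[0,0,0],[1.1,-28,0],1],[[0,0,0],[1.2,-20,0],1],[[0,0,0],[0,0,0],1]])

```text
t: 64.9
eef_pos: [0.4286, -0.0621, 0.3037]
ee_rot: [3.138, -0.002, -1.611]
force: [-0.5, 0.5, -2.7]
width: 0.0094
```

Call:
arm_command(targets=[[[0,0,0],[0,0,-20],1],[[0,0,0],[0,0,-20],1],[[0,0,0],[0,0,-8],1],[[0,0,0],[0,0,0],1],[[0,0,0],[0,0,0],1]])

```text
t: 65.4
eef_pos: [0.4296, -0.06, 0.2575]
ee_rot: [3.141, -0.001, -1.607]
force: [0.1, -0.9, -1.9]
width: 0.0097
```

Run:
```python
from h import *
i,d=snap("scene","s21"); crop(i,230,210,450,410,"s21c"); s=get_state(); print(s["eef_pos"],s["ee_rot"],s["width"],s["force"])
P=cloud("scene",d); z0=s["eef_pos"][2]-.240+.056
m=(abs(P[...,2]-z0)<.006)&(abs(P[...,1]+.0622)<.11)&(abs(P[...,0]-.4728)<.1)
q=P[m]; print(cv2.minAreaRect((q[:,:2]*1000).astype(np.float32)),z0,q[:,2].mean())
for sy in(-1,1): print(q[q[:,0]>.53][:,1].min(),q[q[:,0]>.53][:,1].max(),np.percentile(q[:,0],99.7))
i,d=snap("top","t21");P=cloud("top",d)
m=(abs(P[...,2]-z0)<.006)&(abs(P[...,1]+.0622)<.11)&(abs(P[...,0]-.4728)<.1)
q=P[m]; print("top",cv2.minAreaRect((q[:,:2]*1000).astype(np.float32)),q[q[:,0]>.53][:,1].min(),q[q[:,0]>.53][:,1].max(),q[:,0].max())
delta(np.array([.4288,-.0608,.24]),R.from_euler('xyz',[np.pi,0,-1.608]))
```

```text
scale 3.0
[ 0.4298 -0.06    0.2579] [-3.141  -0.0006 -1.6074] 0.009981834282311901 [ 0.393   0.3421 -2.9629]
((473.8115234375, -62.36473846435547), (166.1772003173828, 146.27713012695312), 87.82009887695312) 0.07385816989385524 0.07444717610144856
-0.14766709021048302 -0.01882949287779856 0.5446464142355198
-0.14766709021048302 -0.01882949287779856 0.5446464142355198
top ((475.71990966796875, -60.68632507324219), (165.80337524414062, 144.4510498046875), 87.8287582397461) -0.1454095409535431 0.018979388569590208 0.5501822636504436
at [ 0.4298 -0.06    0.258 ] shift mm [ -1.0065  -0.7705 -18.0313] rotvec [ 0.0004  0.0012 -0.0005] w 0.009678995084249057
```

View pics/s21c.png

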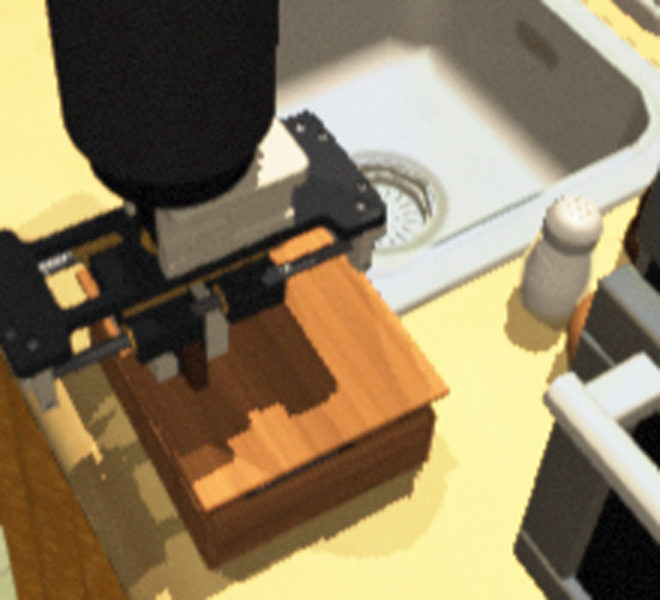

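The lid is over the rim and about 1 mm off in x. I'll correct that and lower it slowly.

Call:
arm_command(targets=[[[0,0.001,0],[-1.2,-0.7,0],1],[[0,0,0],[0,0,-6],1],[[0,0,0],[0,0,-4],1],[[0,0,0],[0,0,-3],1],[[0,0,0],[0,0,-2],1],[[0,0,0],[0,0,-1],1],[[0,0,0],[0,0,0],1]])

```text
t: 66.2
eef_pos: [0.4282, -0.061, 0.2412]
ee_rot: [3.14, -0.001, -1.608]
force: [-0.1, 0.7, -1.7]
width: 0.0098
```

Call:
arm_command(targets=[[[0,0,0],[0,0,-1],1],[[0,0,0],[0,0,0],1],[[0,0,0],[0,0,-0.7],1],[[0,0,0],[0,0,0],1]])

```text
t: 66.6
eef_pos: [0.4283, -0.061, 0.2399]
ee_rot: [3.141, -0.001, -1.608]
force: [-0.4, -0.3, 0.1]
width: 0.0097
```

Call:
arm_command(targets=[[[0,0,0],[0,0,-0.5],1],[[0,0,0],[0,0,0],1],[[0,0,0],[0,0,0],0],[[0,0,0],[0,0,0],0],[[0,0,0],[0,0,0],0],[[0,0,0],[0,0,0],0],[[0,0,0],[0,0,0],0],[[0,0,0],[0,0,0],0]])

```text
t: 67.4
eef_pos: [0.4282, -0.061, 0.2392]
ee_rot: [3.141, -0.001, -1.608]
force: [-1.1, -0.1, -0.1]
width: 0.0519
```

Call:
arm_command(targets=[[[0,0,0],[0,0,20],0],[[0,0,0],[0,0,40],0],[[0,0,0],[0,0,40],0],[[0,0,0],[0,45,0],0],[[0,0,0],[0,45,0],0],[[0,0,0],[0,45,0],0],[[0,0,0],[0,45,0],0],[[0,0,0],[0,45,0],0]])

```text
t: 68.2
eef_pos: [0.4278, 0.1657, 0.3395]
ee_rot: [3.141, -0.0, -1.608]
force: [1.4, -0.6, 1.2]
width: 0.0876
```

Call:
arm_command(targets=[[[0,0,0],[0,35,0],0],[[0,0,0],[0,0,0],0],[[0,0,0],[0,0,0],0]])

```text
t: 68.5
eef_pos: [0.428, 0.1996, 0.3388]
ee_rot: [3.14, -0.001, -1.606]
force: [-0.7, -1.3, -0.9]
width: 0.0874
```

Run:
```python
from h import *
i,d=snap("scene","s22"); crop(i,230,230,450,410,"s22c"); j,d2=snap("top","t22"); s=get_state(); print(s["t"],s["eef_pos"],s["force"])
for n,dd in(("scene",d),("top",d2),("scene",np.load("pics/scene0.npy")),("top",np.load("pics/top0.npy"))):
    P=cloud(n,dd)
    m=(P[...,2]>0.045)&(P[...,2]<0.066)&(abs(P[...,0]-.4728)<.1)&(abs(P[...,1]+.0622)<.11)
    q=P[m]; print(n,m.sum(),q[:,2].mean(),cv2.minAreaRect((q[:,:2]*1000).astype(np.float32)))
    w=(abs(q[:,0]-.4728)<.065)&(abs(q[:,1]+.062)<.075)&(abs(q[:,0]-.43)>.02); r=q[w]
    k=np.linalg.lstsq(np.c_[r[:,:2],np.ones(len(r))],r[:,2],rcond=None)[0]; print("slope",k[:2])
```

```text
scale 3.3333333333333335
68.6 [0.428  0.1984 0.339 ] [ 0.3507  0.4195 -0.0953]
scene 7248 0.05673756146064679 ((472.4970703125, -62.60255432128906), (166.95468139648438, 146.3592987060547), 87.69284057617188)
slope [-0.0007  0.0005]
top 6046 0.05632178474476765 ((473.23236083984375, -61.742332458496094), (166.29049682617188, 146.0882110595703), 87.79772186279297)
slope [0.0008 0.0007]
scene 7241 0.056742047618612686 ((472.19049072265625, -62.939208984375), (167.5032958984375, 146.3251495361328), 87.92414093017578)
slope [-0.0005 -0.0002]
top 6052 0.05630901081155669 ((473.1481018066406, -61.96629333496094), (166.5935821533203, 146.09365844726562), 87.86837005615234)
slope [-0.0004 -0.0006]
```

View pics/s22c.png

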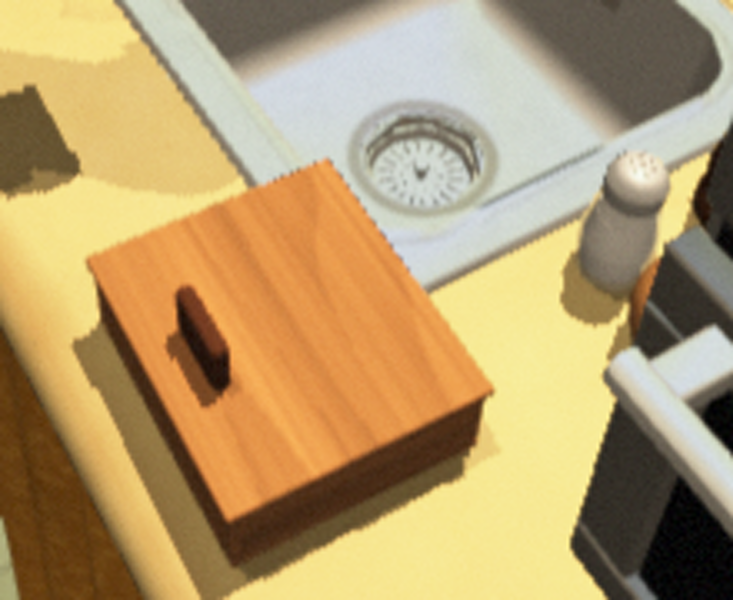

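View pics/t22.png

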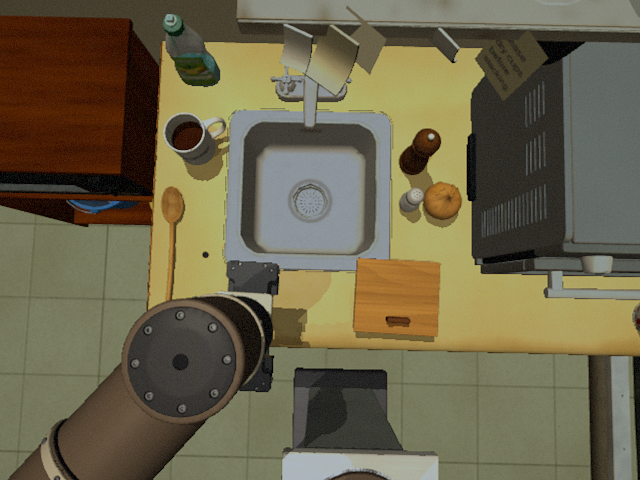

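The lid is fully down: its height and slope match the opening measurement, and its position is within 0.4 mm. The shaker and onion haven't moved, and the robot is clear of everything. Handing in.

```bash
python3 -c "
from station import *
print(job_done())"
```

```text
the job is handed in; nothing more can be done
None
```

The job is done and handed in at about 69 s of robot time.

**What I did:**
- **Lid off:** I tipped the lid about 24° by its tab on the far edge, lifted it off and laid it flat on the worktop between the box and the tins.
- **Tins:** All three were there. I rolled them by −60°, −120° and +180° in 60° steps, gripping them by their ends. I then laid them side by side on the box floor.
- **Lid on:** I put the lid back once all three were in.

**Last checks:**
- **Labels:** All three faced up in both camera views just before the lid went on.
- **Lid seat:** The lid's top is at 56–57 mm with no measurable tilt. It matches the opening measurement to within 0.4 mm in position and 0.3° in angle.
- **Shaker and onion:** They stand at the same place in the top view as at the start.
- **Forces:** Wrist force readings stayed under about 15 N.

**One oddity:** a small flat dark spot showed on the worktop where the far tin had first lain. I took it for a mark and left it. No check failed.

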